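# Find the softest forming pad and load it in the press

## Robot

A 6-joint arm with a two-finger parallel gripper is mounted at the origin on a cart in front of the work surface, level with it; the furniture and walls round the work are solid. World frame = base frame: x ahead of the robot, y to its left, z up, the work surface at z = 0. Lengths are in m, angles in rad, forces in N, time in s.
With the tool pointing down it reaches from about 0.375 to 0.925 m from the base axis. Payload 5.7 kg.
Tool frame: the origin (TCP) lies midway between the tips of the shut fingers; the grasp point (between the pads) lies 19 mm behind it; z points along the fingers, x is the direction in which the jaws open and shut, and the axes are right-handed (so a half turn about z gives the same grasp; the last joint's range is limited). The gripper opens to 85 mm and grips with 20 to 120 N. Pads are 22 mm wide; open, the fingers measure 114 mm over their backs; the gripper's body (76 mm by 85 mm) begins 54 mm behind the grasp point. The pads swing forward as they close: fully open they stand 13 mm farther back than shut.
Start: joints at [1.068, 0.359, 1.51, -0, 1.272, -0.115], TCP at [0.227, 0.555, 0.231] pointing down, gripper open.
Joint ranges: [-2.97, 2.97], [-1.01, 2.36], [0.21, 2.38], [-0.96, 4.11], [0.2, 2.71], [-2.98, 2.98]. Speed limits (rad/s): [2.39, 2.39, 3.14, 3.14, 3.14, 3.14].

## Interface

Orientations are given as a unit quaternion [w, x, y, z].
In Python, from station import * gives the robot as it stands.
- The arm moves only by the tool step_arm, never from a script. Its argument "steps" is a list of rows, each an object with "gripper": the opening, from 0 (shut) to 1 (fully open); "xyz": the shift along the tool's x, y, z in m, a list of three; "angular": the turn, a rotation vector about the tool's x, y, z in degrees, a list of three. In form: [{"gripper": gripper, "xyz": [tx, ty, tz], "angular": [rx, ry, rz]}, ...]. A call has 1 to 12 rows; each row shifts and turns the commanded pose from where the row before left it, along the tool's axes as they then stand; what a row does not reach is not made up. A row lasts 1/8 s, in which the tool goes at most 62.5 mm and 10.7 degrees, less where a joint would pass 70% of its speed; a pose out of reach is approached as far as the arm can. A call with a gripper value outside its range is refused whole. The fingers move at their own pace and stop on an object; "grip_force" is the grip in N (left out, the last holds). Time passes only in rows, so rows that do not move let the fingers close. It gives the time, the measured TCP pose, the force and the opening at its end, in the units of the state.
- state(): the state, without advancing time (a new reading comes with each control period).
- read_camera(name): name is "scene" or "top" or "wrist"; returns (picture, depth): 480x640x3 uint8, red, green, blue; 480x640 float32, m along the optical axis (not along the pixel's ray), 0 where there is no reading.
- camera_info(name): a dict with "K" (3x3 intrinsics, pixels), "R" (3x3) and "t" (3): a world point X has camera coordinates R X + t. Camera axes: x right, y down, z forward; pixel columns grow to the right and rows downward; lengths in m; the calibration is good to about 2 mm. A picture is of the moment at which its call begins: read the wrist's pose just before it. camera_info takes no time and is no camera call; for the wrist camera it gives the pose at the moment of the call.
- sign_off(): hands the job in, once; it reports no verdict.
The state is a dict: "t": time; "qpos": joint angles; "qvel": joint speeds; "joint_torque": joint torques, N m; "tool_pos": TCP position; "ee_rot": TCP orientation; "contact_force": force on the tool from outside, world axes, zero at the start; "moment": the same for the moment, N m; "gripper_width": finger opening in m.
Only numpy, scipy, OpenCV 4.12 (cv2) and the standard library are available. Lean on these libraries where they do the work, as an engineer would, in place of code of your own. Each camera call takes 0.05 s, during which the arm holds its last target.

## Task

Three forming pads that look alike stand in a row beside the small screw press. Working from the left one to the right one, push each pad's black rubber about 10 mm down into its metal box and let it come up again, without squashing it to the bottom, to find which one resists least. Lay that softest pad flat in the press's pulled-out tray, lengthwise between the four corner lugs, bed it down with one more 10 mm push of the fingertips on its rubber, then push the tray fully home under the ram; leave the two firmer pads standing where they are.

Things in the scene. Friction and masses are not known exactly. Their poses are not given: they have to be found in the camera images.
- pad_a: one of three forming pads that look exactly alike: an aluminium box 90 mm long (its x axis), 46 mm wide (its y axis) and 32 mm high, filled with a black rubber block (81 x 37 mm) whose flat top stands 18 mm above the box rim, 50 mm above the ground it stands on. About 0.34 kg. Origin at the centre of its underside, z up. Grip it by the box, across the 46 mm. The three rubbers differ only in stiffness.
- pad_b: one of three forming pads that look exactly alike: an aluminium box 90 mm long (its x axis), 46 mm wide (its y axis) and 32 mm high, filled with a black rubber block (81 x 37 mm) whose flat top stands 18 mm above the box rim, 50 mm above the ground it stands on. About 0.34 kg. Origin at the centre of its underside, z up. Grip it by the box, across the 46 mm. The three rubbers differ only in stiffness.
- pad_c: one of three forming pads that look exactly alike: an aluminium box 90 mm long (its x axis), 46 mm wide (its y axis) and 32 mm high, filled with a black rubber block (81 x 37 mm) whose flat top stands 18 mm above the box rim, 50 mm above the ground it stands on. About 0.34 kg. Origin at the centre of its underside, z up. Grip it by the box, across the 46 mm. The three rubbers differ only in stiffness.
- pad_a_rubber (a joint): how far that pad's rubber is pressed down into its box (m): 0 = at rest with its top 18 mm above the rim; 0.020 = bottomed on the floor of the box. It springs back when let go. A 10 mm press takes about 3.5 N on the softest pad, 10 N on the middle one and 14 N on the firmest; which pad is which is unknown.
- pad_b_rubber (a joint): how far that pad's rubber is pressed down into its box (m): 0 = at rest with its top 18 mm above the rim; 0.020 = bottomed on the floor of the box. It springs back when let go. A 10 mm press takes about 3.5 N on the softest pad, 10 N on the middle one and 14 N on the firmest; which pad is which is unknown.
- pad_c_rubber (a joint): how far that pad's rubber is pressed down into its box (m): 0 = at rest with its top 18 mm above the rim; 0.020 = bottomed on the floor of the box. It springs back when let go. A 10 mm press takes about 3.5 N on the softest pad, 10 N on the middle one and 14 N on the firmest; which pad is which is unknown.
- press: small grey screw press that stands fixed towards the back of the bench: base plate 14 mm thick and 156 mm wide reaching 0.28 m forward of the ram, two columns, crosshead (224 mm wide, 64 mm deep, its top 0.21 m above the bench) and a T-bar at 0.29 m height. Origin on the bench below the ram's axis; its x axis points to the back (the way the tray goes in), z up. The underside of the ram's plate is 99 mm above the bench.
- press_tray (a joint): how far the press's sliding steel tray has been pushed in (m): 0 = pulled fully out to the front, 0.170 = fully home against its stop under the ram. Moves along the press's +x axis; sliding friction about 2 N; stays where it is left.
- tray_seat (a point): centre of the tray's flat top between its four corner lugs, 26 mm above the bench; moves with the tray, axes parallel to the press's. The lugs are 8 mm high and enclose 98 mm along the press's x by 54 mm across, so a pad lies between them lengthwise in the press's x direction with 4 mm to spare all round; the middle of each long side is open for the fingers.
- tray_handle (a point): middle of the cross bar of the tray's front handle: a round bar 12 mm thick, 80 mm long across the press, its axis 48 mm above the bench, 125 mm in front of tray_seat; moves with the tray.
Things that resemble listed ones, but are neither listed nor needed, are in the scene too. Leave any orange or yellow look-alike of the pad_c alone.

How it is judged:
By the outcome, as a careful person would: the job done as asked, in the order asked, and still so for the second after the job is handed in, with the robot touching nothing.
It also fails if it takes over 67 s, if anything falls off the work surface, if the arm or the gripper's body presses on something with over 40 N, if the wrist force passes 120 N, or if a joint passes its speed limit or range.

## Working session

There is one attempt and no reset: what is moved stays moved. The work goes in short steps, Python scripts to look and compute and a tool call to move; the robot and the scene stay as the last step left them, time stands still between calls to the robot, and variables do not carry over. Pictures are saved under pics/ and viewed, and the job is handed in when it is done.

Besides the shell and the picture viewer there is one more tool, called after "Emit:" in YAML: its name, and indented under it one key for each argument. step_arm: Moves the arm, as the interface text tells. Its arguments: {"type":"object","properties":{"steps":{"type":"array","items":{"type":"object","properties":{"gripper":{"type":"number"},"xyz":{"type":"array","items":{"type":"number"}},"angular":{"type":"array","items":{"type":"number"}}}}},"grip_force":{"type":"number"}},"required":["steps"]}

```bash
ls; mkdir -p pics
python3 - <<'E'
from station import *
import cv2,numpy as np
for n in ("scene","top","wrist"):
    i=camera_info(n)
    p,d=read_camera(n)
    cv2.imwrite(f"pics/{n}0.png",p[:,:,::-1]); np.savez(f"pics/{n}0.npz",p=p,d=d,K=i["K"],R=i["R"],t=i["t"])
    print(n,np.array(i["K"]).round(1).tolist(),(-np.array(i["R"]).T@np.array(i["t"])).round(3),np.array(i["R"]).round(3).tolist())
print(state())
E
```

```text
pics
scene [[544.3, 0.0, 324.0], [0.0, 544.3, 241.5], [0.0, 0.0, 1.0]] [-0.075  0.455  0.542] [[-0.619, -0.785, 0.023], [-0.392, 0.283, -0.875], [0.681, -0.55, -0.483]]
top [[591.5, 0.0, 320.8], [0.0, 591.5, 244.7], [0.0, 0.0, 1.0]] [ 0.405 -0.1    1.379] [[0.027, -1.0, 0.012], [-0.991, -0.029, -0.133], [0.133, -0.009, -0.991]]
wrist [[408.5, 0.0, 317.3], [0.0, 408.5, 245.2], [0.0, 0.0, 1.0]] [0.157 0.584 0.374] [[0.377, 0.926, -0.002], [0.883, -0.359, 0.301], [0.279, -0.115, -0.953]]
{'t': 0.15, 'qpos': array([ 1.06790367e+00,  3.59385935e-01,  1.51122928e+00, -1.93218746e-05,
        1.27250160e+00, -1.15102251e-01]), 'qvel': array([ 0.00075239, -0.00120354, -0.0045275 ,  0.00052772,  0.00028406,
       -0.00079195]), 'joint_torque': array([ 2.66348998e-04, -5.28035367e+01, -2.78929031e+01, -2.15349987e-04,
        8.26653413e-03,  2.90131379e-05]), 'tool_pos': array([0.22663259, 0.55495403, 0.23060177]), 'ee_rot': array([ 3.57682497e-04,  8.30101723e-01,  5.57611467e-01, -6.72991438e-04]), 'contact_force': array([ 0.28101156, -0.48244841,  0.50897718]), 'moment': array([ 0.00765038,  0.00360829, -0.01460023]), 'gripper_width': 0.08559150452555282}
```

View pics/scene0.png

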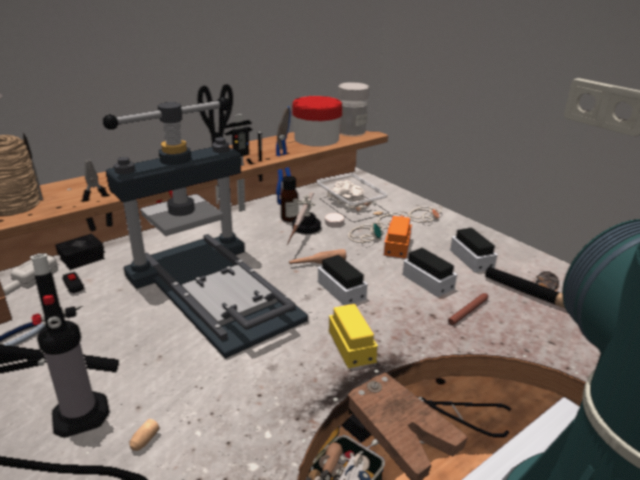

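View pics/top0.png

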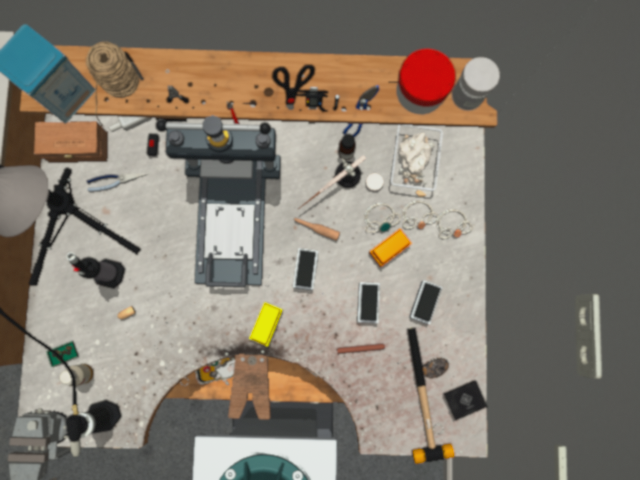

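View pics/wrist0.png

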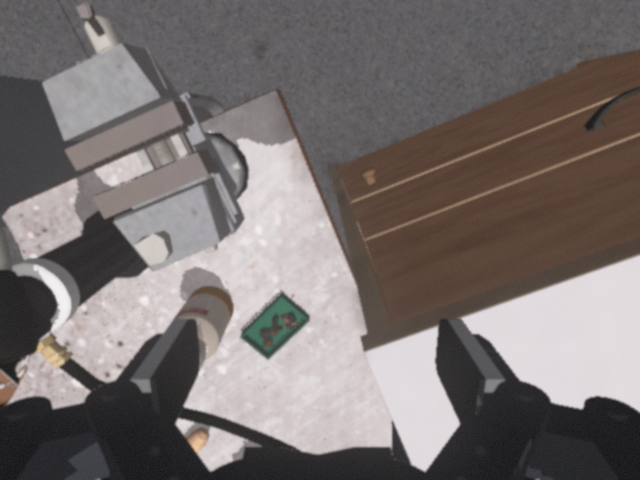

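Candidates:
- Top view: black-topped pads at (305,270), (369,303) and (426,303). These are the three pads; left is +y.
- Decoys: orange at (390,247), yellow at (266,325). I leave both alone.
- The tray is at (230,230), with its handle near (228,285).

Next I measure them.

```bash
cat > h.py <<'E'
import numpy as np,cv2
def load(n):
    f=np.load(f"pics/{n}.npz"); return f["p"],f["d"],f["K"],f["R"],f["t"]
def cloud(d,K,R,t):
    v,u=np.mgrid[:480,:640]; c=np.stack([(u-K[0,2])/K[0,0]*d,(v-K[1,2])/K[1,1]*d,d],-1)
    return (c-t)@R
def ray(px,z,K,R,t):
    px=np.atleast_2d(px).astype(float); r=np.c_[(px[:,0]-K[0,2])/K[0,0],(px[:,1]-K[1,2])/K[1,1],np.ones(len(px))]@R
    o=-R.T@t; s=(z-o[2])/r[:,2]; return o+r*s[:,None]
def proj(X,K,R,t):
    c=np.atleast_2d(X)@R.T+t; return c[:,:2]/c[:,2:]*[K[0,0],K[1,1]]+[K[0,2],K[1,2]]
E
python3 - <<'E'
from h import *
np.set_printoptions(suppress=True,precision=4)
for n in ("top0","scene0"):
    p,d,K,R,t=load(n); W=cloud(d,K,R,t); v=p.max(2)
    m=((v<60)&(abs(W[...,2]-.05)<.007)&(d>0)).astype(np.uint8)
    k,l,s,c=cv2.connectedComponentsWithStats(m)
    for i in range(1,k):
        if s[i,4]<120: continue
        w=W[l==i]
        if not(.3<w[:,0].mean()<.8 and w[:,1].mean()<.1): continue
        pts=ray(np.argwhere(l==i)[:,::-1],np.median(w[:,2]),K,R,t)[:,:2]
        r=cv2.minAreaRect((pts*1000).astype(np.float32))
        print(n,c[i].round(),s[i,4],"z",np.median(w[:,2]),"cen",np.array(r[0]).round(1),np.array(r[1]).round(1),round(r[2],1))
    # heights around
p,d,K,R,t=load("top0"); 
a=cv2.resize(p[190:340,180:460],None,fx=2.8,fy=2.8,interpolation=cv2.INTER_CUBIC)
cv2.imwrite("pics/topcrop.png",a[:,:,::-1])
a=cv2.resize(p[110:300,150:310],None,fx=3.1,fy=3.1,interpolation=cv2.INTER_CUBIC)
cv2.imwrite("pics/topcrop2.png",a[:,:,::-1])
W=cloud(d,K,R,t)
print("tray z",W[215:250:8,230,:],"ground",W[300,200],W[280,340])
E
```

```text
top0 [305. 269.] 418 z 0.050876667300197256 cen [528.3 -77.4] [28.7 74.5] 83.8
top0 [427. 302.] 464 z 0.05085969816922721 cen [ 460.8 -352.1] [31.5 74.8] 71.1
top0 [369. 302.] 439 z 0.05100945770449405 cen [ 456.6 -221.9] [30.2 74. ] 88.3
scene0 [475. 240.] 403 z 0.0495615907919239 cen [ 457.3 -346.5] [38.5 85.5] 70.7
scene0 [431. 261.] 510 z 0.04980517381955036 cen [ 453.7 -215.2] [83.8 42.5] 0.5
scene0 [342. 269.] 568 z 0.049883663291835405 cen [525.2 -70.9] [41.9 86.3] 80.8
tray z [[0.6493 0.1003 0.0297]
 [0.6312 0.1    0.0256]
 [0.6124 0.0989 0.0267]
 [0.5931 0.0974 0.031 ]
 [0.5755 0.0975 0.0243]] ground [ 0.4529  0.165  -0.0029] [ 0.5084 -0.1588 -0.    ]
```

View pics/topcrop.png

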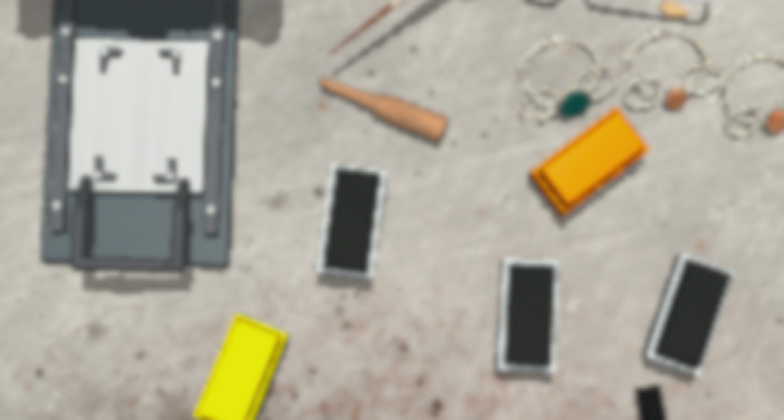

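View pics/topcrop2.png

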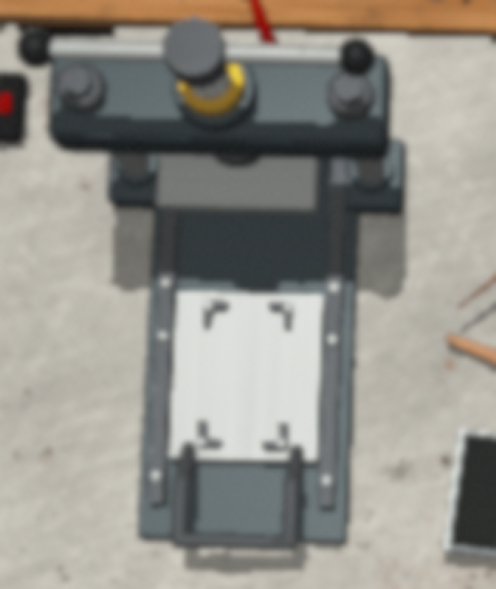

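```bash
cat >> h.py <<'E'
def phi(s):
    w,a,b,c=s["ee_rot"]; return np.degrees(2*np.arctan2(b,a))
def go(s,xyz,f=None):
    """world target -> total tool-axis shift, at current heading"""
    w,x,y,z=s["ee_rot"]
    from scipy.spatial.transform import Rotation as Ro
    return Ro.from_quat([x,y,z,w]).inv().apply(np.array(xyz)-s["tool_pos"])
E
python3 - <<'E'
from h import *
from station import *
np.set_printoptions(suppress=True,precision=4)
W=[cloud(*load(n)[1:]) for n in("top0","scene0")]
for w in W:
    w=w.reshape(-1,3); 
    a=np.array([.227,.555]);b=np.array([.527,-.075]);u=(b-a)/np.linalg.norm(b-a)
    q=w[:,:2]-a; s_=q@u; n=abs(q@[-u[1],u[0]])
    for k in np.arange(0,.8,.1):
        m=(n<.09)&(s_>k)&(s_<k+.1)&(w[:,0]>.2)
        print(round(k,1),m.sum(), np.percentile(w[m,2],99.5).round(3) if m.sum() else None)
s=state(); f=phi(s); print(f)
T=np.array([.527,-.074,.15])-s["tool_pos"]; 
for F in (84,):
    c,sn=np.cos(np.radians(F)),np.sin(np.radians(F)); print(F-f,[T@[c,sn,0],T@[sn,-c,0],-T[2]])
E
```

```text
0.0 2907 0.13
0.1 3734 0.154
0.2 3474 0.022
0.3 3461 0.017
0.4 3398 0.057
0.5 3406 0.058
0.6 3370 0.055
0.7 3261 0.055
0.0 0 None
0.1 1461 0.147
0.2 3644 0.021
0.3 8795 0.016
0.4 7317 0.054
0.5 6134 0.055
0.6 3447 0.051
0.7 2120 0.052
67.78157271181747
16.218427288182525 [np.float64(-0.5941116087923063), np.float64(0.36446556759606336), np.float64(0.08060177225415746)]
```

Emit:
step_arm:
  steps:
    - {"gripper": 0,"xyz": [0,0,0],"angular": [0,0,-8.1]}
    - {"gripper": 0,"xyz": [0,0,0],"angular": [0,0,-8.1]}
    - {"gripper": 0,"xyz": [-0.0495,0.0304,0],"angular": [0,0,0]}
    - {"gripper": 0,"xyz": [-0.0495,0.0304,0],"angular": [0,0,0]}
    - {"gripper": 0,"xyz": [-0.0495,0.0304,0],"angular": [0,0,0]}
    - {"gripper": 0,"xyz": [-0.0495,0.0304,0],"angular": [0,0,0]}
    - {"gripper": 0,"xyz": [-0.0495,0.0304,0],"angular": [0,0,0]}
    - {"gripper": 0,"xyz": [-0.0495,0.0304,0],"angular": [0,0,0]}
    - {"gripper": 0,"xyz": [-0.0495,0.0304,0],"angular": [0,0,0]}
    - {"gripper": 0,"xyz": [-0.0495,0.0304,0],"angular": [0,0,0]}
    - {"gripper": 0,"xyz": [-0.0495,0.0304,0],"angular": [0,0,0]}
    - {"gripper": 0,"xyz": [-0.0495,0.0304,0],"angular": [0,0,0]}

```text
t: 1.65
tool_pos: [0.4778, 0.0294, 0.2313]
ee_rot: [0.0, 0.743, 0.669, 0.0]
contact_force: [1.7, 1.2, 0.0]
gripper_width: 0.0001
```

Run:
```python
from h import *
from station import *
np.set_printoptions(suppress=True,precision=4)
i=camera_info("wrist"); s=state(); p,d=read_camera("wrist"); i2=camera_info("wrist")
print(np.abs(np.array(i["t"])-i2["t"]).max())
n="w1"; cv2.imwrite(f"pics/{n}.png",p[:,:,::-1]); np.savez(f"pics/{n}.npz",p=p,d=d,K=i2["K"],R=i2["R"],t=i2["t"])
s=state(); print(s["t"],s["tool_pos"],phi(s),s["contact_force"],s["gripper_width"],go(s,[.527,-.074,.08]))
```

```text
0.005910653961709714
1.7 [0.4818 0.0232 0.2317] 83.85380339233944 [ 4.5409 -5.1958  0.3191] 7.999981870126502e-05 [-0.0911  0.0546  0.1524]
```

View pics/w1.png

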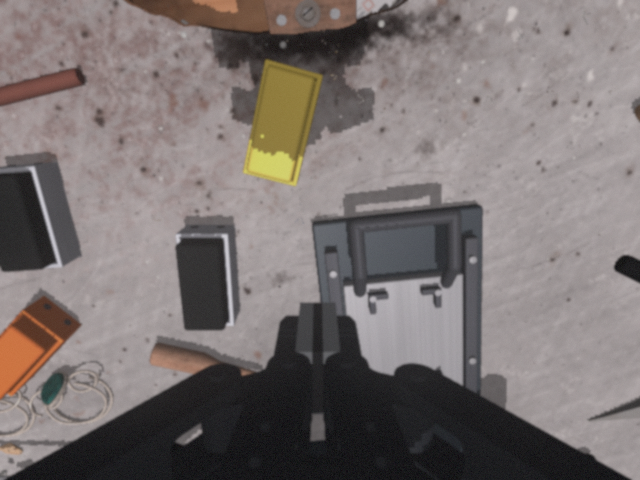

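The wrist view is clear: the left pad is at (205,280), yellow at (283,120), orange at (40,345), the tray at (400,300). I go above the left pad.

Emit:
step_arm:
  steps:
    - {"gripper": 0,"xyz": [-0.0495,0.0302,0.02],"angular": [0,0,0]}
    - {"gripper": 0,"xyz": [-0.0495,0.0302,0.02],"angular": [0,0,0]}
    - {"gripper": 0,"xyz": [0,0,0.055],"angular": [0,0,0]}
    - {"gripper": 0,"xyz": [0,0,0.055],"angular": [0,0,0]}
    - {"gripper": 0,"xyz": [0,0,0.016],"angular": [0,0,0]}
    - {"gripper": 0,"xyz": [0,0,0],"angular": [0,0,0]}
    - {"gripper": 0,"xyz": [0,0,0],"angular": [0,0,0]}
    - {"gripper": 0,"xyz": [0,0,0],"angular": [0,0,0]}

```text
t: 2.7
tool_pos: [0.5285, -0.0737, 0.0672]
ee_rot: [0.002, 0.743, 0.669, 0.001]
contact_force: [0.2, 0.7, 0.4]
gripper_width: -0.0001
```

```bash
cat > st.py <<'E'
from h import *
from station import *
np.set_printoptions(suppress=True,precision=4)
import sys
s=state(); print(s["t"],s["tool_pos"],"phi",phi(s),s["contact_force"],s["gripper_width"])
if len(sys.argv)>3: print(go(s,list(map(float,sys.argv[1:4]))))
E
cat > snap.py <<'E'
from h import *
from station import *
import sys
n,c=sys.argv[1:3]
p,d=read_camera(c); i=camera_info(c); cv2.imwrite(f"pics/{n}.png",p[:,:,::-1]); np.savez(f"pics/{n}.npz",p=p,d=d,K=i["K"],R=i["R"],t=i["t"])
E
python3 st.py; python3 snap.py sc2 scene
python3 -c "
from h import *
p=load('sc2')[0];cv2.imwrite('pics/sc2c.png',cv2.resize(p[180:360,240:540],None,fx=2.5,fy=2.5)[:,:,::-1])"
```

```text
2.7 [ 0.5285 -0.0737  0.0672] phi 84.00320369257412 [0.2202 0.6572 0.3556] -0.00012860063317322672
```

View pics/sc2c.png

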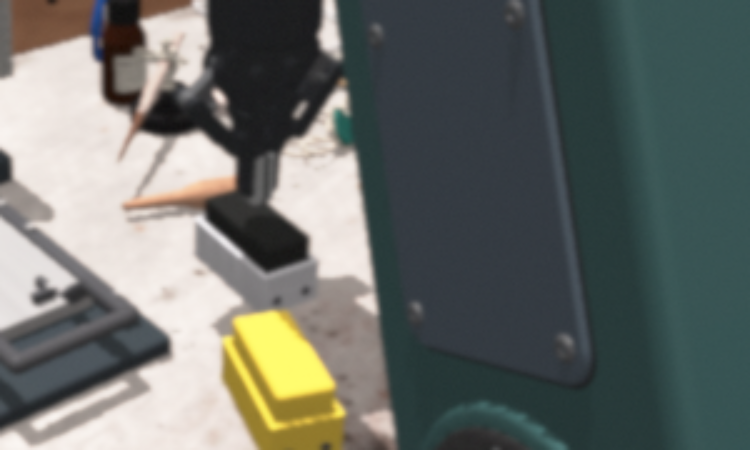

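Emit:
step_arm:
  steps:
    - {"gripper": 0,"xyz": [0,0,0.012],"angular": [0,0,0]}
    - {"gripper": 0,"xyz": [0,0,0.005],"angular": [0,0,0]}
    - {"gripper": 0,"xyz": [0,0,0.003],"angular": [0,0,0]}
    - {"gripper": 0,"xyz": [0,0,0.003],"angular": [0,0,0]}
    - {"gripper": 0,"xyz": [0,0,0.003],"angular": [0,0,0]}
    - {"gripper": 0,"xyz": [0,0,0.001],"angular": [0,0,0]}
    - {"gripper": 0,"xyz": [0,0,0],"angular": [0,0,0]}
    - {"gripper": 0,"xyz": [0,0,0],"angular": [0,0,0]}

```text
t: 3.75
tool_pos: [0.5268, -0.0735, 0.0388]
ee_rot: [-0.0, 0.743, 0.669, -0.0]
contact_force: [-1.5, 0.3, 9.6]
gripper_width: 0.0001
```

```bash
python3 st.py
```

```text
3.75 [ 0.5268 -0.0735  0.0388] phi 83.98138763100462 [-1.5174  0.2865  9.6096] 6.476370354128884e-05
```

Left pad: 9.6 N at about 11 mm. I lift and go to the middle pad.

Emit:
step_arm:
  steps:
    - {"gripper": 0,"xyz": [0,0,-0.015],"angular": [0,0,0]}
    - {"gripper": 0,"xyz": [0,0,-0.03],"angular": [0,0,0]}
    - {"gripper": 0,"xyz": [-0.0507,-0.0188,0],"angular": [0,0,0]}
    - {"gripper": 0,"xyz": [-0.0507,-0.0188,0],"angular": [0,0,0]}
    - {"gripper": 0,"xyz": [-0.0507,-0.0188,0],"angular": [0,0,0]}
    - {"gripper": 0,"xyz": [0,0,0],"angular": [0,0,0]}
    - {"gripper": 0,"xyz": [0,0,0.015],"angular": [0,0,0]}
    - {"gripper": 0,"xyz": [0,0,0],"angular": [0,0,0]}
    - {"gripper": 0,"xyz": [0,0,0],"angular": [0,0,0]}

```text
t: 4.88
tool_pos: [0.455, -0.2176, 0.0678]
ee_rot: [-0.001, 0.743, 0.67, -0.0]
contact_force: [-0.4, 0.3, 0.5]
gripper_width: 0.0004
```

```bash
python3 st.py .455 -.219 .04
```

```text
4.875 [ 0.455  -0.2176  0.0678] phi 84.08455117579345 [-0.3721  0.2638  0.4995] 0.00042787834088432394
[-0.0014  0.0002  0.0278]
```

Emit:
step_arm:
  steps:
    - {"gripper": 0,"xyz": [0,0,0.012],"angular": [0,0,0]}
    - {"gripper": 0,"xyz": [0,0,0.005],"angular": [0,0,0]}
    - {"gripper": 0,"xyz": [0,0,0.003],"angular": [0,0,0]}
    - {"gripper": 0,"xyz": [0,0,0.003],"angular": [0,0,0]}
    - {"gripper": 0,"xyz": [0,0,0.003],"angular": [0,0,0]}
    - {"gripper": 0,"xyz": [0,0,0.001],"angular": [0,0,0]}
    - {"gripper": 0,"xyz": [0,0,0],"angular": [0,0,0]}
    - {"gripper": 0,"xyz": [0,0,0],"angular": [0,0,0]}

```text
t: 5.88
tool_pos: [0.4547, -0.2184, 0.042]
ee_rot: [-0.0, 0.743, 0.669, 0.0]
contact_force: [-1.9, 3.7, 11.1]
gripper_width: -0.0003
```

```bash
python3 st.py
```

```text
5.875 [ 0.4547 -0.2184  0.042 ] phi 83.96581746156804 [-1.9182  3.6727 11.1431] -0.00031679862577412135
```

Middle pad: 11 N at 8 mm, so firm. I press 2 mm more for a full 10 mm, then lift and go to the right pad.

Emit:
step_arm:
  steps:
    - {"gripper": 0,"xyz": [0,0,0.002],"angular": [0,0,0]}
    - {"gripper": 0,"xyz": [0,0,0],"angular": [0,0,0]}
    - {"gripper": 0,"xyz": [0,0,0],"angular": [0,0,0]}

```text
t: 6.25
tool_pos: [0.4547, -0.2184, 0.0402]
ee_rot: [-0.0, 0.743, 0.669, 0.0]
contact_force: [-1.5, 4.6, 14.6]
gripper_width: 0.0
```

Emit:
step_arm:
  steps:
    - {"gripper": 0,"xyz": [0,0,-0.015],"angular": [0,0,0]}
    - {"gripper": 0,"xyz": [0,0,-0.03],"angular": [0,0,0]}
    - {"gripper": 0,"xyz": [-0.0431,0.006,0],"angular": [0,0,0]}
    - {"gripper": 0,"xyz": [-0.0431,0.006,0],"angular": [0,0,0]}
    - {"gripper": 0,"xyz": [-0.0431,0.006,0],"angular": [0,0,0]}
    - {"gripper": 0,"xyz": [0,0,0],"angular": [0,0,0]}
    - {"gripper": 0,"xyz": [0,0,0.015],"angular": [0,0,0]}
    - {"gripper": 0,"xyz": [0,0,0],"angular": [0,0,0]}
    - {"gripper": 0,"xyz": [0,0,0],"angular": [0,0,0]}

```text
t: 7.38
tool_pos: [0.4589, -0.3481, 0.0689]
ee_rot: [-0.001, 0.743, 0.669, -0.0]
contact_force: [1.0, 0.5, -0.3]
gripper_width: 0.0004
```

```bash
python3 st.py .459 -.349 .04
```

```text
7.375 [ 0.4589 -0.3481  0.0689] phi 84.04474643890228 [ 1.0213  0.5083 -0.2512] 0.0003847190215048888
[-0.001   0.0002  0.0289]
```

Emit:
step_arm:
  steps:
    - {"gripper": 0,"xyz": [0,0,0.013],"angular": [0,0,0]}
    - {"gripper": 0,"xyz": [0,0,0.005],"angular": [0,0,0]}
    - {"gripper": 0,"xyz": [0,0,0.003],"angular": [0,0,0]}
    - {"gripper": 0,"xyz": [0,0,0.003],"angular": [0,0,0]}
    - {"gripper": 0,"xyz": [0,0,0.003],"angular": [0,0,0]}
    - {"gripper": 0,"xyz": [0,0,0.001],"angular": [0,0,0]}
    - {"gripper": 0,"xyz": [0,0,0],"angular": [0,0,0]}
    - {"gripper": 0,"xyz": [0,0,0],"angular": [0,0,0]}

```text
t: 8.38
tool_pos: [0.4592, -0.3493, 0.0414]
ee_rot: [-0.0, 0.743, 0.669, -0.0]
contact_force: [-0.7, 0.7, 2.6]
gripper_width: -0.0004
```

```bash
python3 st.py
```

```text
8.375 [ 0.4592 -0.3493  0.0414] phi 83.97961801922679 [-0.7331  0.698   2.6241] -0.0004491528243571788
```

Right pad: 2.6 N at 8.6 mm, so it is the softest. I take it to 10 mm, then lift, turn and back off to look at it.

Emit:
step_arm:
  steps:
    - {"gripper": 0,"xyz": [0,0,0.001],"angular": [0,0,0]}
    - {"gripper": 0,"xyz": [0,0,0],"angular": [0,0,0]}
    - {"gripper": 0,"xyz": [0,0,0],"angular": [0,0,0]}

```text
t: 8.75
tool_pos: [0.4593, -0.3494, 0.0404]
ee_rot: [0.0, 0.743, 0.669, -0.0]
contact_force: [-2.1, 1.5, 3.1]
gripper_width: -0.0
```

Emit:
step_arm:
  steps:
    - {"gripper": 0,"xyz": [0,0,-0.02],"angular": [0,0,0]}
    - {"gripper": 0,"xyz": [0,0,-0.05],"angular": [0,0,0]}
    - {"gripper": 0.5,"xyz": [0,0,-0.05],"angular": [0,0,6.5]}
    - {"gripper": 1,"xyz": [0,0,-0.04],"angular": [0,0,6.5]}
    - {"gripper": 1,"xyz": [0,-0.045,0],"angular": [0,0,0]}
    - {"gripper": 1,"xyz": [0,-0.045,0],"angular": [0,0,0]}
    - {"gripper": 1,"xyz": [0,0,0],"angular": [0,0,0]}
    - {"gripper": 1,"xyz": [0,0,0],"angular": [0,0,0]}
    - {"gripper": 1,"xyz": [0,0,0],"angular": [0,0,0]}

```text
t: 9.88
tool_pos: [0.3754, -0.321, 0.2005]
ee_rot: [0.001, 0.814, 0.581, 0.0]
contact_force: [0.1, 0.2, 0.8]
gripper_width: 0.0851
```

```bash
python3 st.py; python3 snap.py w3 wrist; python3 snap.py top3 top
```

```text
9.875 [ 0.3754 -0.321   0.2005] phi 70.99577486229096 [0.112  0.2189 0.8065] 0.08507572597211105
```

View pics/w3.png

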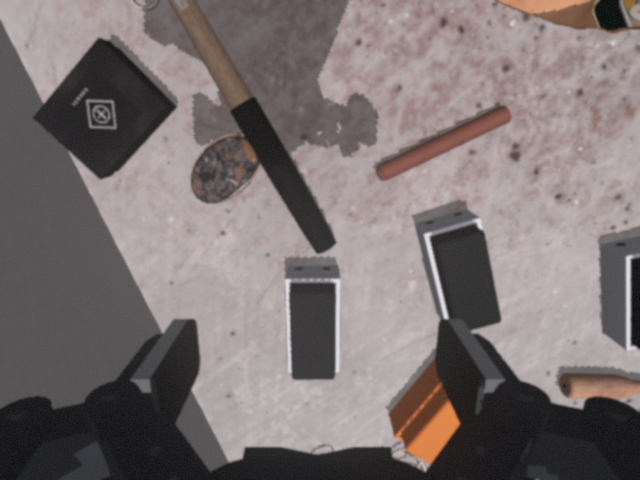

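The wrist view shows the softest pad at (313,330), nearly aligned, with open sides. The hammer handle's end at (325,245) lies on its robot side, out of the fingers' way. Next I measure the pad's pose.

```bash
cat > pad.py <<'E'
from h import *
import sys
np.set_printoptions(suppress=True,precision=4)
def meas(n,box,z=None,lo=.04,hi=.06):
    p,d,K,R,t=load(n); W=cloud(d,K,R,t); v=p.max(2)
    x0,y0,x1,y1=box; roi=np.zeros(v.shape,bool); roi[y0:y1,x0:x1]=1
    m=(roi&(v<60)&(W[...,2]>lo)&(W[...,2]<hi)).astype(np.uint8)
    k,l,s,c=cv2.connectedComponentsWithStats(m); i=1+s[1:,4].argmax(); zz=np.median(W[l==i][:,2])
    cn=max(cv2.findContours((l==i).astype(np.uint8),0,2)[0],key=cv2.contourArea)
    r=cv2.minAreaRect((ray(cn[:,0],z or zz,K,R,t)[:,:2]*1000).astype(np.float32))
    a=r[2] if r[1][0]>r[1][1] else r[2]+90; a=(a+90)%180-90
    print(n,"z",zz,"cen",np.array(r[0]).round(1),"size",np.array(r[1]).round(1),"yaw",round(a,2)); return np.array(r[0])/1000,a
if __name__=="__main__": meas(sys.argv[1],list(map(int,sys.argv[2:6])))
E
python3 pad.py w3 270 255 355 395
python3 pad.py top3 400 270 455 335
python3 - <<'E'
from h import *
p,d,K,R,t=load("w3"); W=cloud(d,K,R,t)
m=((p.min(2)>150)&(W[...,2]>.02)&(W[...,2]<.04)).astype(np.uint8); m[:, :270]=0; m[:,355:]=0; m[:250]=0; m[395:]=0
pp=np.argwhere(m)[:,::-1]; print(len(pp),np.median(W[m>0][:,2]))
r=cv2.minAreaRect((ray(pp,.032,K,R,t)[:,:2]*1000).astype(np.float32));print(r)
a=p[240:400,250:380];cv2.imwrite("pics/w3c.png",cv2.resize(a,None,fx=3.5,fy=3.5)[:,:,::-1])
E
```

```text
w3 z 0.04785886493094888 cen [ 428.8 -343. ] size [33.2 10.3] yaw 71.07
top3 z 0.05099057819132136 cen [ 460.9 -352. ] size [31.  74.6] yaw -18.27
804 0.032810052867904886
((465.65081787109375, -355.18017578125), (45.964271545410156, 89.90711212158203), 71.43661499023438)
```

View pics/w3c.png

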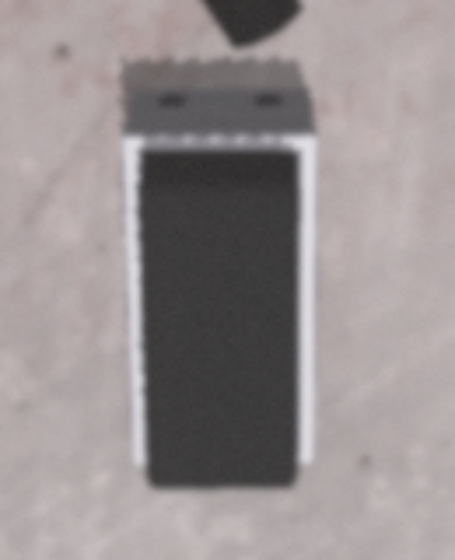

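```bash
sed -i 's/(v<60)/(v<TH)/; s/^import sys/import sys\nTH=60/' pad.py
python3 - <<'E'
import pad
pad.TH=85
pad.meas("w3",(270,255,355,395),None,.044,.056)
from h import *
p,d,K,R,t=load("w3"); W=cloud(d,K,R,t)
print(p[330,313],W[[300,330,360],313])
# top-view rim
p,d,K,R,t=load("top3"); W=cloud(d,K,R,t)
m=((p.min(2)>130)&(W[...,2]>.02)&(W[...,2]<.045)).astype(np.uint8); b=np.zeros_like(m); b[270:335,400:455]=1; m*=b
pp=np.argwhere(m)[:,::-1]; print(len(pp)); print(cv2.minAreaRect((ray(pp,.032,K,R,t)[:,:2]*1000).astype(np.float32)))
E
python3 st.py
```

```text
w3 z 0.050925617764412325 cen [ 462.6 -354.6] size [34.6 81.1] yaw -18.92
[62 59 61] [[ 0.4333 -0.3437  0.0513]
 [ 0.4577 -0.3522  0.0524]
 [ 0.484  -0.3613  0.052 ]]
210
((462.47515869140625, -352.6845703125), (48.192012786865234, 90.90316772460938), 71.16858673095703)
9.975 [ 0.3751 -0.3206  0.2003] phi 71.00380622675598 [ 0.7449  0.4048 -0.9594] 0.08553451321951443
```

Emit:
step_arm:
  steps:
    - {"gripper": 1,"xyz": [-0.0031,0.045,0.01],"angular": [0,0,-0.3]}
    - {"gripper": 1,"xyz": [0,0.05,0.03],"angular": [0,0,0]}
    - {"gripper": 1,"xyz": [0,0,0.05],"angular": [0,0,0]}
    - {"gripper": 1,"xyz": [0,0,0.05],"angular": [0,0,0]}
    - {"gripper": 1,"xyz": [0,0,0.03],"angular": [0,0,0]}
    - {"gripper": 1,"xyz": [0,0,0.015],"angular": [0,0,0]}
    - {"gripper": 1,"xyz": [0,0,0.006],"angular": [0,0,0]}
    - {"gripper": 1,"xyz": [0,0,0],"angular": [0,0,0]}
    - {"gripper": 1,"xyz": [0,0,0],"angular": [0,0,0]}

```text
t: 11.1
tool_pos: [0.4639, -0.3544, 0.0106]
ee_rot: [0.001, 0.813, 0.583, 0.0]
contact_force: [-0.2, -0.3, 0.1]
gripper_width: 0.0857
```

```bash
python3 st.py .464 -.3545 .004; python3 snap.py w4 wrist; python3 snap.py sc4 scene
```

```text
11.1 [ 0.4639 -0.3544  0.0106] phi 71.28333175981844 [-0.204  -0.349   0.0747] 0.08565206060548182
[-0.      0.0001  0.0066]
```

View pics/w4.png

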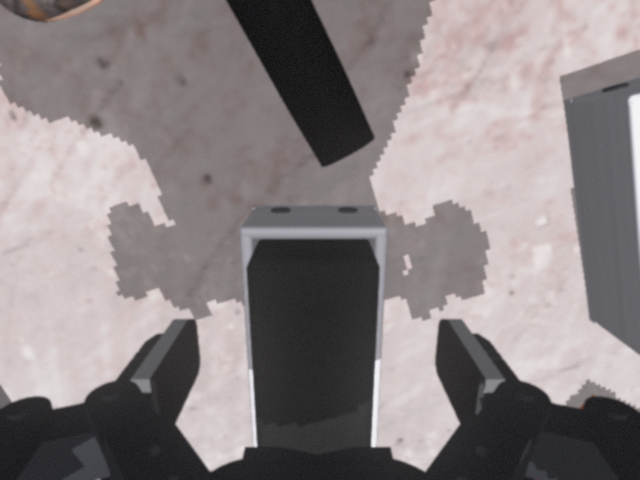

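View pics/sc4.png

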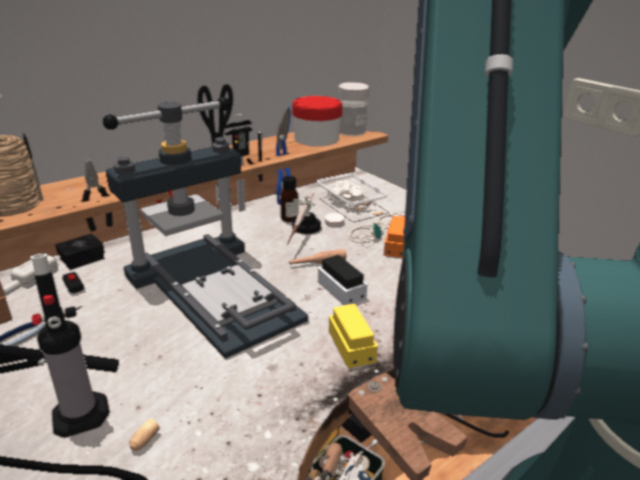

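The pad is centred and aligned between the open fingers. I go down the last 6 mm and grip.

Emit:
step_arm:
  steps:
    - {"gripper": 1,"xyz": [0,0,0.004],"angular": [0,0,0]}
    - {"gripper": 1,"xyz": [0,0,0.002],"angular": [0,0,0]}
    - {"gripper": 0,"xyz": [0,0,0],"angular": [0,0,0]}
    - {"gripper": 0,"xyz": [0,0,0],"angular": [0,0,0]}
    - {"gripper": 0,"xyz": [0,0,0],"angular": [0,0,0]}
    - {"gripper": 0,"xyz": [0,0,0],"angular": [0,0,0]}
    - {"gripper": 0,"xyz": [0,0,0],"angular": [0,0,0]}
  grip_force: 50

```text
t: 12.08
tool_pos: [0.4633, -0.3541, 0.0036]
ee_rot: [0.0, 0.813, 0.583, -0.0]
contact_force: [-0.9, -1.0, 3.1]
gripper_width: 0.0453
```

```bash
python3 st.py
python3 - <<'E'
from h import *
p,d,K,R,t=load("sc4"); W=cloud(d,K,R,t)
cv2.imwrite("pics/tray_sc.png",cv2.resize(p[220:360,160:320],None,fx=4,fy=4,interpolation=cv2.INTER_CUBIC)[:,:,::-1])
p2,d2,K2,R2,t2=load("top3")
cv2.imwrite("pics/tray_top.png",cv2.resize(p2[190:300,185:275],None,fx=5,fy=5,interpolation=cv2.INTER_CUBIC)[:,:,::-1])
# tray plate
for n,(p,d,K,R,t) in (("top",(p2,d2,K2,R2,t2)),("sc",(p,d,K,R,t))):
    W=cloud(d,K,R,t)
    m=((p.min(2)>140)&(W[...,2]>.018)&(W[...,2]<.036)&(W[...,0]>.5)&(W[...,0]<.72)&(W[...,1]>.02)&(W[...,1]<.18)).astype(np.uint8)
    k,l,s,c=cv2.connectedComponentsWithStats(m); i=1+s[1:,4].argmax()
    cn=np.argwhere(l==i)[:,::-1]; print(n,s[i],np.median(W[l==i][:,2]))
    r=cv2.minAreaRect((ray(cn,.026,K,R,t)[:,:2]*1000).astype(np.float32)); print(r)
E
```

```text
12.075 [ 0.4633 -0.3541  0.0036] phi 71.29048761365975 [-0.908  -1.0053  3.1112] 0.04528656872644326
top [ 204  203   51   56 2450] 0.027062606167760402
((613.3033447265625, 101.44296264648438), (127.89871215820312, 110.77783203125), 0.13574856519699097)
sc [ 183  265   87   56 2357] 0.026286810305130727
((613.62353515625, 101.24372100830078), (125.25650787353516, 109.58642578125), 0.22304369509220123)
```

View pics/tray_sc.png

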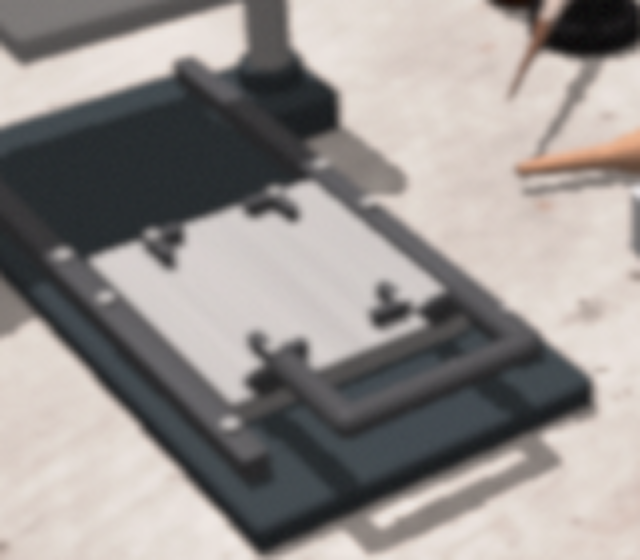

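View pics/tray_top.png

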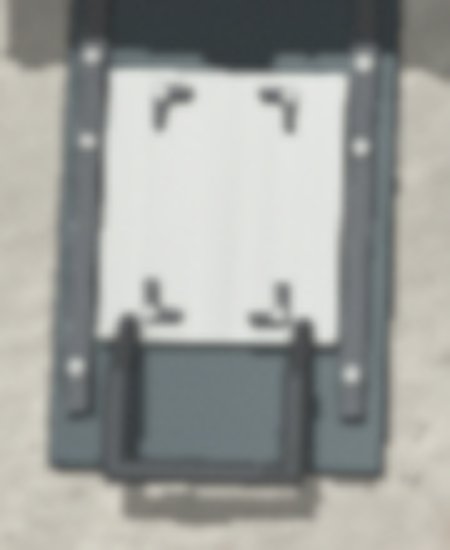

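Gripped at 45.3 mm. I lift, turn to φ≈90, and stop beside the tray for a wrist look.

Emit:
step_arm:
  steps:
    - {"gripper": 0,"xyz": [0,0,-0.02],"angular": [0,0,0]}
    - {"gripper": 0,"xyz": [0,0,-0.05],"angular": [0,0,0]}
    - {"gripper": 0,"xyz": [0,0,-0.055],"angular": [0,0,-6.2]}
    - {"gripper": 0,"xyz": [0,0,-0.055],"angular": [0,0,-6.2]}
    - {"gripper": 0,"xyz": [0,0,-0.03],"angular": [0,0,-6.3]}
    - {"gripper": 0,"xyz": [0.05,0.0175,0],"angular": [0,0,0]}
    - {"gripper": 0,"xyz": [0.055,0.02,0],"angular": [0,0,0]}
    - {"gripper": 0,"xyz": [0.055,0.02,0],"angular": [0,0,0]}
    - {"gripper": 0,"xyz": [0.055,0.02,0],"angular": [0,0,0]}
    - {"gripper": 0,"xyz": [0.055,0.02,0],"angular": [0,0,0]}
    - {"gripper": 0,"xyz": [0.05,0.0175,0],"angular": [0,0,0]}
    - {"gripper": 0,"xyz": [0,0,0],"angular": [0,0,0]}

```text
t: 13.58
tool_pos: [0.578, -0.0295, 0.2122]
ee_rot: [-0.001, 0.706, 0.709, 0.0]
contact_force: [-0.9, -0.8, -3.6]
gripper_width: 0.0449
```

Emit:
step_arm:
  steps:
    - {"gripper": 0,"xyz": [0,0,0],"angular": [0,0,0]}
    - {"gripper": 0,"xyz": [0,0,0],"angular": [0,0,0]}
    - {"gripper": 0,"xyz": [0,0,0],"angular": [0,0,0]}

```text
t: 13.95
tool_pos: [0.5778, -0.0348, 0.2131]
ee_rot: [-0.0, 0.708, 0.706, -0.0]
contact_force: [-0.1, -0.5, -3.8]
gripper_width: 0.0452
```

```bash
python3 st.py; python3 snap.py w5 wrist
```

```text
13.95 [ 0.5778 -0.0348  0.2131] phi 89.87710519991474 [-0.0867 -0.5475 -3.8022] 0.04517798894876849
```

View pics/w5.png

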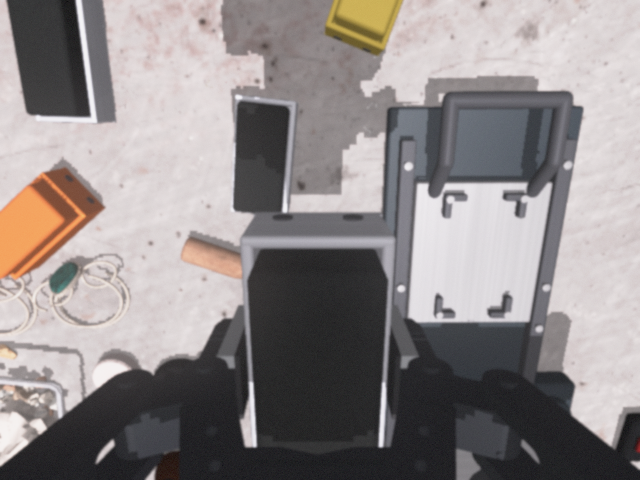

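All four lugs are clear at (452,200), (518,200), (441,308) and (502,308). The pad sits square in the jaws.

Run:
```python
from h import *
p,d,K,R,t=load("w5")
cv2.imwrite("pics/w5c.png",cv2.resize(p[160:340,390:570],None,fx=3.3,fy=3.3,interpolation=cv2.INTER_CUBIC)[:,:,::-1])
np.set_printoptions(suppress=True,precision=4)
W=cloud(d,K,R,t)
m=((p.min(2)>110)&(abs(W[...,2]-.027)<.008)&(W[...,1]>.02)).astype(np.uint8)
k,l,s,c=cv2.connectedComponentsWithStats(m); i=1+s[1:,4].argmax(); M=(l==i); print(s[i],np.median(W[M][:,2]))
v,u=np.where(M)
def fit(pts):
    X=ray(pts,.026,K,R,t)[:,:2]; vx,vy,x,y=cv2.fitLine(X.astype(np.float32),cv2.DIST_HUBER,0,.001,.001).ravel(); return (x,y),np.degrees(np.arctan2(vy,vx))
L=[];Rr=[]
for r in range(215,300,2):
    cc=u[v==r]; L.append((cc.min()-.5,r)); Rr.append((cc.max()+.5,r))
T=[];B=[]
for c_ in range(425,535,2):
    rr=v[u==c_]
    if c_<440 or c_>460: T.append((c_,rr.min()-.5)); 
    B.append((c_,rr.max()+.5))
for n,q in zip("LRTB",(L,Rr,T,B)): print(n,fit(np.array(q,float)))
# rails for yaw: rail screws
```

```text
[  407   182   146   141 16660] 0.02713763667490051
L ((np.float32(0.61814445), np.float32(0.045076136)), np.float32(0.30766177))
R ((np.float32(0.61825085), np.float32(0.1561853)), np.float32(0.3450513))
T ((np.float32(0.5531095), np.float32(0.10536211)), np.float32(89.94003))
B ((np.float32(0.6796625), np.float32(0.10729337)), np.float32(-89.29455))
```

View pics/w5c.png

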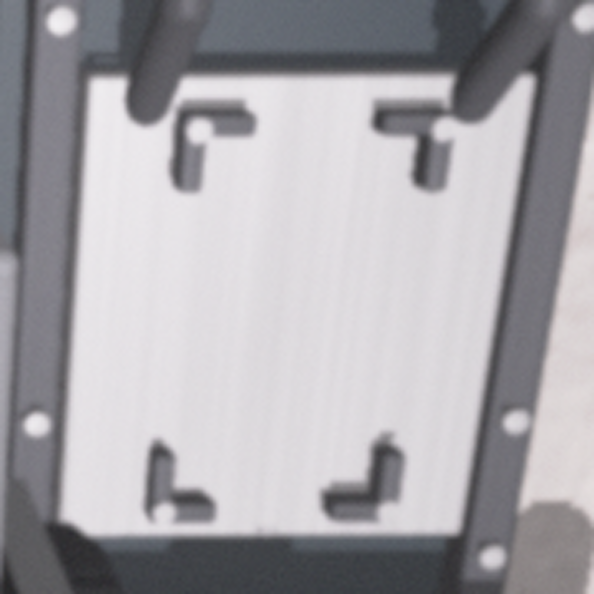

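Run:
```python
from h import *
np.set_printoptions(suppress=True,precision=4)
p,d,K,R,t=load("w5")
s=ray([[450.3,199.1],[524.2,199.1],[439.4,315.5],[507.6,315.5]],.034,K,R,t); print("lug screws\n",s,s.mean(0))
cv2.imwrite("pics/w5d.png",cv2.resize(p[200:360,220:420],None,fx=4,fy=3.7,interpolation=cv2.INTER_CUBIC)[:,:,::-1])
g=p.min(2).astype(int)
print(g[205:262:1,310].tolist()); print(g[280,232:262].tolist()); print(g[280,375:405].tolist())
W=cloud(d,K,R,t); print(W[240:246,310],W[300,315])
# other views of the plate lugs: plate corners by edges in top3/sc4
for n,zz in(("top3",.026),("sc4",.026)):
    p,d,K,R,t=load(n); W=cloud(d,K,R,t)
    m=((p.min(2)>140)&(abs(W[...,2]-.027)<.01)&(W[...,0]>.5)&(W[...,0]<.72)&(W[...,1]>.02)&(W[...,1]<.18)).astype(np.uint8)
    k,l,st,c=cv2.connectedComponentsWithStats(m); i=1+st[1:,4].argmax()
    X=ray(np.argwhere(l==i)[:,::-1],zz,K,R,t); print(n,np.percentile(X[:,:2],[1,99],axis=0), "centroid",X.mean(0))
```

```text
lug screws
 [[0.5659 0.0717 0.034 ]
 [0.566  0.1308 0.034 ]
 [0.6692 0.0722 0.034 ]
 [0.6693 0.1319 0.034 ]] [0.6176 0.1016 0.034 ]
[207, 209, 211, 212, 214, 211, 197, 162, 126, 108, 106, 107, 105, 107, 105, 110, 106, 105, 105, 106, 106, 104, 105, 104, 104, 106, 102, 106, 106, 108, 117, 128, 147, 160, 170, 174, 177, 171, 166, 162, 157, 145, 126, 96, 61, 43, 43, 42, 43, 42, 41, 41, 43, 42, 40, 41, 40]
[206, 205, 207, 207, 203, 203, 200, 197, 191, 179, 162, 156, 160, 162, 145, 109, 70, 54, 50, 50, 50, 50, 50, 51, 54, 52, 53, 51, 50, 51]
[52, 50, 52, 49, 52, 51, 49, 51, 52, 46, 52, 62, 88, 126, 156, 166, 155, 135, 108, 97, 111, 123, 127, 125, 126, 124, 126, 126, 126, 123]
[[ 0.5372 -0.0367  0.2421]
 [ 0.5373 -0.0367  0.2427]
 [ 0.5376 -0.0367  0.2428]
 [ 0.5378 -0.0367  0.2431]
 [ 0.5384 -0.0368  0.2422]
 [ 0.5381 -0.0367  0.244 ]] [ 0.5476 -0.0352  0.261 ]
top3 [[0.5512 0.0471]
 [0.675  0.1556]] centroid [0.6135 0.1011 0.026 ]
sc4 [[0.5529 0.0477]
 [0.6741 0.1559]] centroid [0.6137 0.104  0.026 ]
```

View pics/w5d.png

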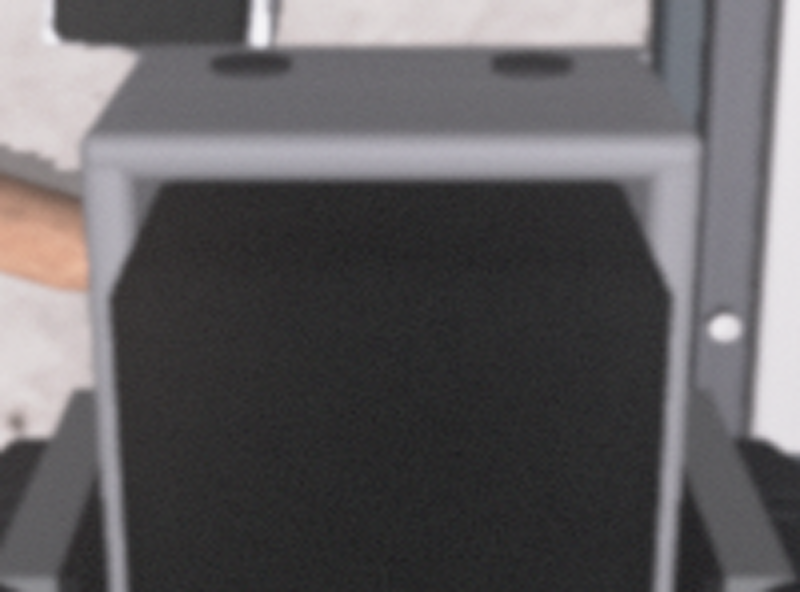

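Emit:
step_arm:
  steps:
    - {"gripper": 0,"xyz": [0.045,0.0119,0],"angular": [0,0,-0.5]}
    - {"gripper": 0,"xyz": [0.0455,0.0115,0],"angular": [0,0,0]}
    - {"gripper": 0,"xyz": [0.0455,0.0115,0],"angular": [0,0,0]}
    - {"gripper": 0,"xyz": [0,0,0.05],"angular": [0,0,0]}
    - {"gripper": 0,"xyz": [0,0,0.05],"angular": [0,0,0]}
    - {"gripper": 0,"xyz": [0,0,0.04],"angular": [0,0,0]}
    - {"gripper": 0,"xyz": [0,0,0],"angular": [0,0,0]}
    - {"gripper": 0,"xyz": [0,0,0],"angular": [0,0,0]}
    - {"gripper": 0,"xyz": [0,0,0],"angular": [0,0,0]}

```text
t: 15.12
tool_pos: [0.6143, 0.1024, 0.0757]
ee_rot: [0.001, 0.704, 0.71, 0.002]
contact_force: [0.2, 1.2, -3.8]
gripper_width: 0.0453
```

```bash
python3 st.py .6136 .1015 .0296; python3 snap.py w6 wrist;python3 snap.py sc6 scene
```

```text
15.125 [0.6143 0.1024 0.0757] phi 90.46128237499646 [ 0.2453  1.1527 -3.8129] 0.045325199130043806
[-0.0009 -0.0009  0.046 ]
```

View pics/w6.png

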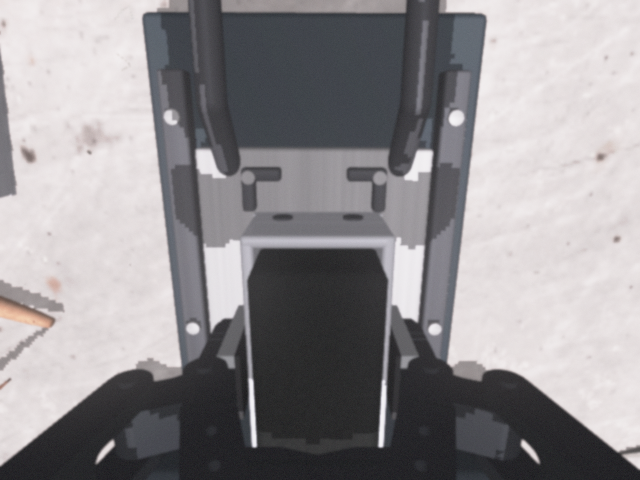

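View pics/sc6.png

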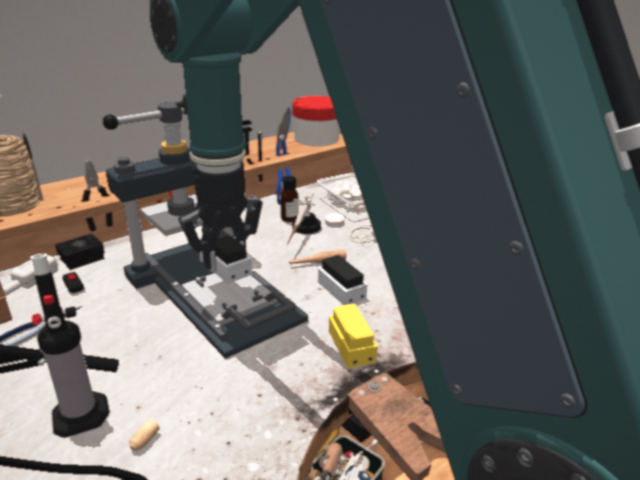

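Run:
```python
from h import *
np.set_printoptions(suppress=True,precision=4)
p,d,K,R,t=load("w6")
s=ray([[248,178],[380,178]],.034,K,R,t); print(s, s.mean(0)+[.0517,0,0])
print("pad front rim", ray([[317.5,236.5],[317.5,238]],.0757+.0284,K,R,t)+[.045,0,0])
cv2.imwrite("pics/w6c.png",cv2.resize(p[140:260,220:420],None,fx=4,fy=4,interpolation=cv2.INTER_CUBIC)[:,:,::-1])
print(np.linalg.norm(s[0]-s[1]))
```

```text
[[0.5658 0.0708 0.034 ]
 [0.5653 0.1303 0.034 ]] [0.6172 0.1005 0.034 ]
pad front rim [[0.6172 0.1022 0.1041]
 [0.6177 0.1022 0.1041]]
0.05953936420575601
```

View pics/w6c.png

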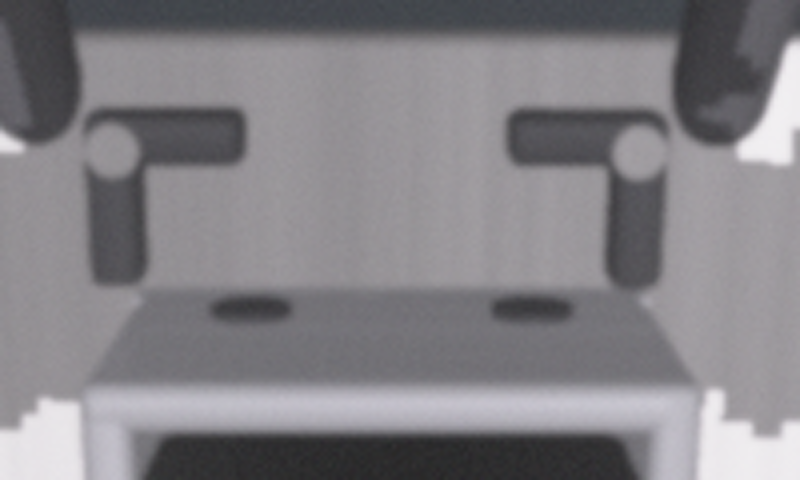

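Pad and lugs agree in x (0.617). I correct y by −1.3 mm and lower.

Emit:
step_arm:
  steps:
    - {"gripper": 0,"xyz": [-0.0013,0,0.005],"angular": [0,0,0]}
    - {"gripper": 0,"xyz": [0,0,0.012],"angular": [0,0,0]}
    - {"gripper": 0,"xyz": [0,0,0.012],"angular": [0,0,0]}
    - {"gripper": 0,"xyz": [0,0,0.008],"angular": [0,0,0]}
    - {"gripper": 0,"xyz": [0,0,0.004],"angular": [0,0,0]}
    - {"gripper": 0,"xyz": [0,0,0.0025],"angular": [0,0,0]}
    - {"gripper": 0,"xyz": [0,0,0],"angular": [0,0,0]}
    - {"gripper": 0,"xyz": [0,0,0],"angular": [0,0,0]}

```text
t: 16.23
tool_pos: [0.6126, 0.1012, 0.0301]
ee_rot: [0.0, 0.704, 0.71, 0.0]
contact_force: [-0.1, -0.1, -4.3]
gripper_width: 0.0451
```

```bash
python3 st.py .6140 .1010 .0296; python3 snap.py w7 wrist; python3 -c "
from h import *
p=load('w7')[0];cv2.imwrite('pics/w7c.png',cv2.resize(p[120:360,170:470],None,fx=2.6,fy=2.5,interpolation=2)[:,:,::-1])"
```

```text
16.225 [0.6126 0.1012 0.0301] phi 90.4801068045236 [-0.0711 -0.1357 -4.3311] 0.045149477305579375
[-0.0002  0.0014  0.0005]
```

View pics/w7c.png

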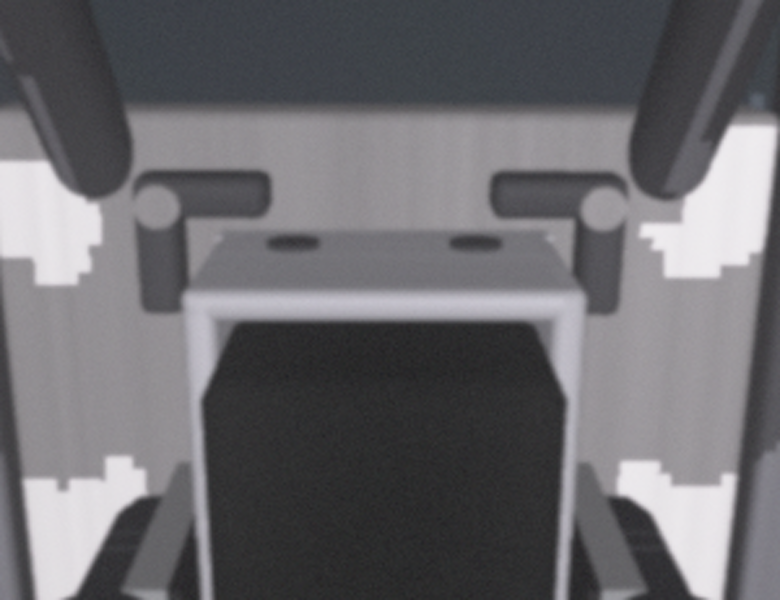

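Pad's near edge and sides lie inside both front lugs with similar gaps. I set it down and release with a limited opening, then lift.

Emit:
step_arm:
  steps:
    - {"gripper": 0,"xyz": [0,0.0007,0.0007],"angular": [0,0,0]}
    - {"gripper": 0,"xyz": [0,0,0],"angular": [0,0,0]}
    - {"gripper": 0.72,"xyz": [0,0,0],"angular": [0,0,0]}
    - {"gripper": 0.72,"xyz": [0,0,0],"angular": [0,0,0]}
    - {"gripper": 0.72,"xyz": [0,0,0],"angular": [0,0,0]}
    - {"gripper": 0.72,"xyz": [0,0,-0.02],"angular": [0,0,0]}
    - {"gripper": 0.72,"xyz": [0,0,-0.05],"angular": [0,0,0]}
    - {"gripper": 0.72,"xyz": [0,0,-0.04],"angular": [0,0,0]}
    - {"gripper": 0,"xyz": [0,0,0],"angular": [0,0,0]}
    - {"gripper": 0,"xyz": [0,0,0],"angular": [0,0,0]}
    - {"gripper": 0,"xyz": [0,0,0],"angular": [0,0,0]}

```text
t: 17.65
tool_pos: [0.6118, 0.1011, 0.1375]
ee_rot: [-0.001, 0.704, 0.71, -0.001]
contact_force: [-0.9, 0.3, 0.2]
gripper_width: 0.007
```

```bash
python3 st.py .617 .101 .066; python3 snap.py w8 wrist; python3 snap.py top8 top; python3 snap.py sc8 scene
python3 -c "
from h import *
a=cv2.resize(load('top8')[0][180:300,180:290],None,fx=3.6,fy=3.6,interpolation=2);b=cv2.resize(load('sc8')[0][220:360,160:320],None,fx=2.4,fy=3.08,interpolation=2)
b=cv2.resize(b,(390,432));cv2.imwrite('pics/m8.png',np.hstack([a,b])[:,:,::-1])"
```

```text
17.65 [0.6118 0.1011 0.1375] phi 90.47831226407118 [-0.8752  0.3081  0.2208] 0.007013630631496375
[-0.0001  0.0054  0.0715]
```

View pics/w8.png

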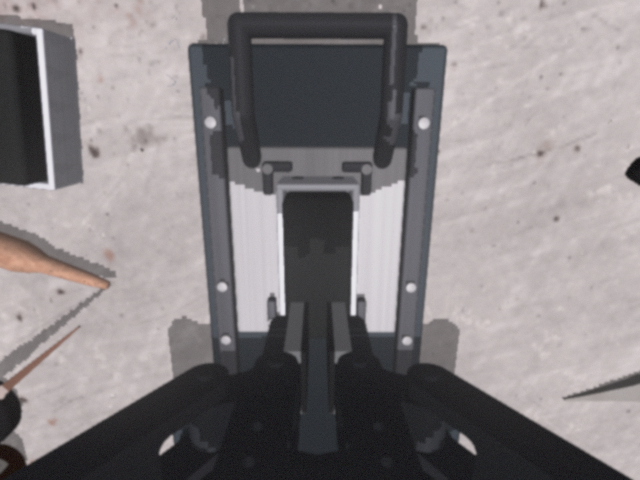

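View pics/m8.png

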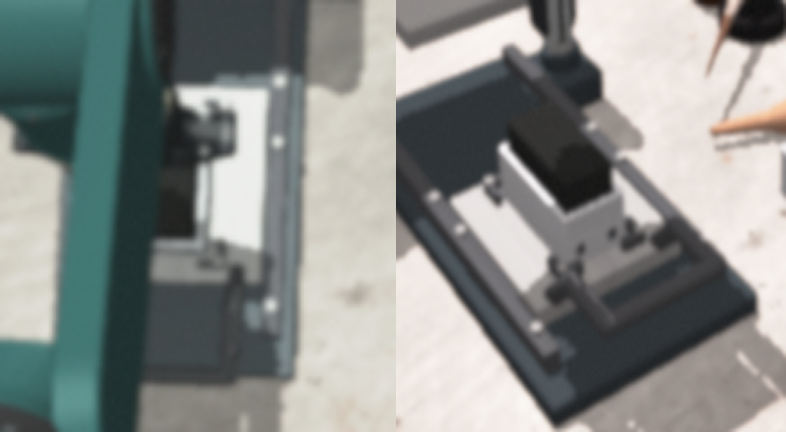

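The pad is down between the lugs. I check its flatness and then the bedding push.

Run:
```python
from h import *
np.set_printoptions(suppress=True,precision=4)
p,d,K,R,t=load("w8"); W=cloud(d,K,R,t); print(W[[205,230,260,290],[318]*4]); print(W[260,[292,320,345]])
p,d,K,R,t=load("sc8"); W=cloud(d,K,R,t); m=(p.max(2)<60)&(abs(W[...,2]-.076)<.006)&(abs(W[...,0]-.61)<.06)&(abs(W[...,1]-.1)<.04); q=W[m]; print(len(q),np.median(q[:,2]),np.linalg.lstsq(np.c_[q[:,:2]-q[:,:2].mean(0),np.ones(len(q))],q[:,2],rcond=None)[0])
```

```text
[[0.5793 0.1012 0.0773]
 [0.5924 0.1013 0.0774]
 [0.6085 0.1015 0.0783]
 [0.6265 0.1016 0.0765]]
[[0.6091 0.0877 0.0771]
 [0.6087 0.1025 0.0779]
 [0.6091 0.1158 0.0764]]
660 0.07598629375111297 [ 0.0133 -0.0418  0.0756]
```

Emit:
step_arm:
  steps:
    - {"gripper": 0,"xyz": [0,0.005,0.02],"angular": [0,0,0]}
    - {"gripper": 0,"xyz": [0,0,0.02],"angular": [0,0,0]}
    - {"gripper": 0,"xyz": [0,0,0.005],"angular": [0,0,0]}
    - {"gripper": 0,"xyz": [0,0,0],"angular": [0,0,0]}
    - {"gripper": 0,"xyz": [0,0,0],"angular": [0,0,0]}

```text
t: 18.42
tool_pos: [0.6186, 0.1013, 0.0945]
ee_rot: [0.0, 0.704, 0.71, 0.0]
contact_force: [0.6, 0.4, -0.3]
gripper_width: 0.0003
```

```bash
python3 st.py .617 .101 .066
```

```text
18.425 [0.6186 0.1013 0.0945] phi 90.4821232005339 [ 0.5628  0.3858 -0.3261] 0.0003155164053657968
[-0.0002 -0.0016  0.0285]
```

Emit:
step_arm:
  steps:
    - {"gripper": 0,"xyz": [0,0,0.013],"angular": [0,0,0]}
    - {"gripper": 0,"xyz": [0,0,0.005],"angular": [0,0,0]}
    - {"gripper": 0,"xyz": [0,0,0.003],"angular": [0,0,0]}
    - {"gripper": 0,"xyz": [0,0,0.003],"angular": [0,0,0]}
    - {"gripper": 0,"xyz": [0,0,0.003],"angular": [0,0,0]}
    - {"gripper": 0,"xyz": [0,0,0.0015],"angular": [0,0,0]}
    - {"gripper": 0,"xyz": [0,0,0],"angular": [0,0,0]}
    - {"gripper": 0,"xyz": [0,0,0],"angular": [0,0,0]}

```text
t: 19.42
tool_pos: [0.6181, 0.1012, 0.0657]
ee_rot: [0.0, 0.704, 0.71, -0.0]
contact_force: [-1.8, -0.9, 3.0]
gripper_width: 0.0002
```

```bash
python3 st.py .617 .101 .066
```

```text
19.425 [0.6181 0.1012 0.0657] phi 90.48319546005061 [-1.8275 -0.9179  2.9962] 0.00019840469540433105
[-0.0002 -0.0011 -0.0003]
```

Bedded: 3.0 N at 10.3 mm. I lift, go back over the handle, come down in front of it, and look before pushing.

Emit:
step_arm:
  steps:
    - {"gripper": 0,"xyz": [0,0,-0.02],"angular": [0,0,0]}
    - {"gripper": 0,"xyz": [0,0,-0.04],"angular": [0,0,0]}
    - {"gripper": 0,"xyz": [0,-0.05,0],"angular": [0,0,0]}
    - {"gripper": 0,"xyz": [0,-0.05,0],"angular": [0,0,0]}
    - {"gripper": 0,"xyz": [0,-0.05,0],"angular": [0,0,0]}
    - {"gripper": 0,"xyz": [0,-0.03,0],"angular": [0,0,0]}
    - {"gripper": 0,"xyz": [0,0,0],"angular": [0,0,0]}
    - {"gripper": 0,"xyz": [0,0,0.03],"angular": [0,0,0]}
    - {"gripper": 0,"xyz": [0,0,0.04],"angular": [0,0,0]}
    - {"gripper": 0,"xyz": [0,0,0.018],"angular": [0,0,0]}
    - {"gripper": 0,"xyz": [0,0,0],"angular": [0,0,0]}
    - {"gripper": 0,"xyz": [0,0,0],"angular": [0,0,0]}

```text
t: 20.92
tool_pos: [0.4397, 0.0998, 0.0381]
ee_rot: [0.001, 0.704, 0.71, 0.001]
contact_force: [0.4, 0.0, 1.2]
gripper_width: -0.0004
```

```bash
python3 st.py .475 .1 .036; python3 snap.py sc9 scene; python3 snap.py top9 top
python3 - <<'E'
from h import *
np.set_printoptions(suppress=True,precision=4)
p,d,K,R,t=load("w8")
print("handle", ray([[317,14],[317,27],[317,40]],.048,K,R,t), "bar ends",ray([[232,27],[404,27]],.048,K,R,t))
p=load('sc9')[0]; cv2.imwrite('pics/sc9c.png',cv2.resize(p[180:380,150:400],None,fx=3,fy=3,interpolation=2)[:,:,::-1])
E
```

```text
20.925 [0.4397 0.0998 0.0381] phi 90.47379806982657 [0.3991 0.025  1.1938] -0.0003886301661239327
[-0.0001  0.0353  0.0022]
handle [[0.4868 0.0998 0.048 ]
 [0.4927 0.0999 0.048 ]
 [0.4987 0.0999 0.048 ]] bar ends [[0.4931 0.0563 0.048 ]
 [0.4923 0.1444 0.048 ]]
```

View pics/sc9c.png

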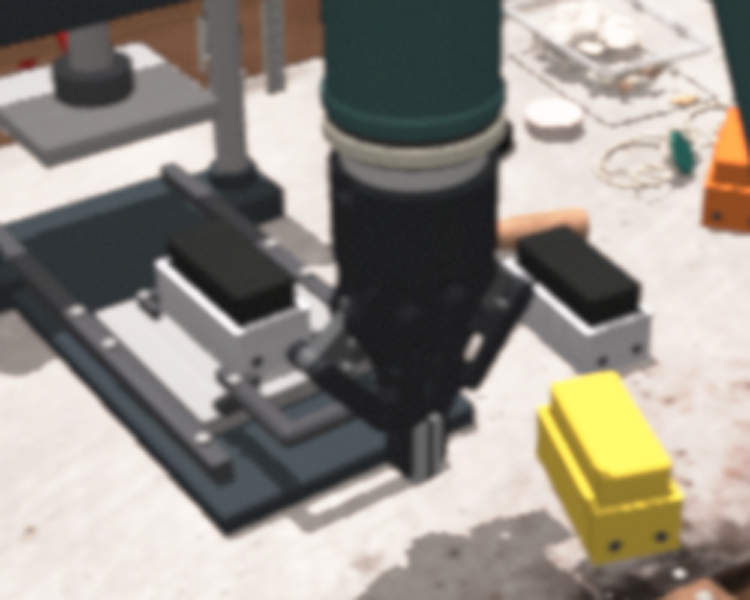

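View pics/top9.png

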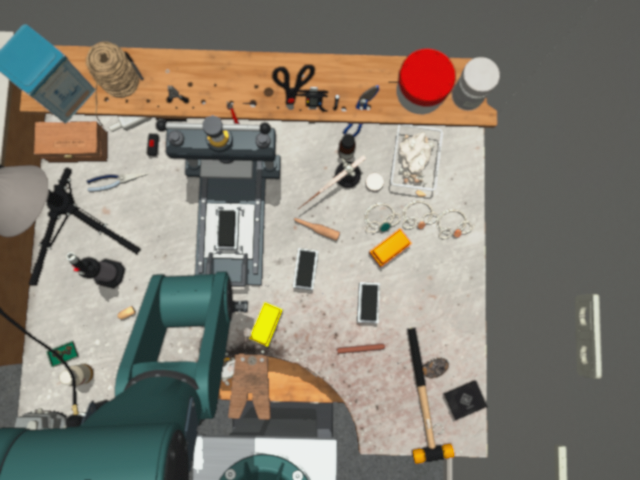

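Emit:
step_arm:
  steps:
    - {"gripper": 0,"xyz": [0,0.028,0],"angular": [0,0,0]}
    - {"gripper": 0,"xyz": [0,0.005,0],"angular": [0,0,0]}
    - {"gripper": 0,"xyz": [0,0.005,0],"angular": [0,0,0]}
    - {"gripper": 0,"xyz": [0,0.01,0],"angular": [0,0,0]}
    - {"gripper": 0,"xyz": [0,0.015,0],"angular": [0,0,0]}
    - {"gripper": 0,"xyz": [0,0.02,0],"angular": [0,0,0]}
    - {"gripper": 0,"xyz": [0,0.02,0],"angular": [0,0,0]}
    - {"gripper": 0,"xyz": [0,0.02,0],"angular": [0,0,0]}
    - {"gripper": 0,"xyz": [0,0.02,0],"angular": [0,0,0]}
    - {"gripper": 0,"xyz": [0,0.015,0],"angular": [0,0,0]}
    - {"gripper": 0,"xyz": [0,0.01,0],"angular": [0,0,0]}

```text
t: 22.4
tool_pos: [0.607, 0.1009, 0.0374]
ee_rot: [0.0, 0.704, 0.71, -0.0]
contact_force: [-2.4, -0.9, 1.0]
gripper_width: 0.0002
```

```bash
python3 st.py .646 .101 .038; python3 snap.py sc10 scene
python3 - <<'E'
from h import *
p=load('sc10')[0]; cv2.imwrite('pics/sc10c.png',cv2.resize(p[100:360,100:360],None,fx=2.3,fy=2.3,interpolation=2)[:,:,::-1])
E
```

```text
22.4 [0.607  0.1009 0.0374] phi 90.47800732560724 [-2.4303 -0.9496  0.9743] 0.00016918959334877054
[-0.0003  0.039  -0.0006]
```

View pics/sc10c.png

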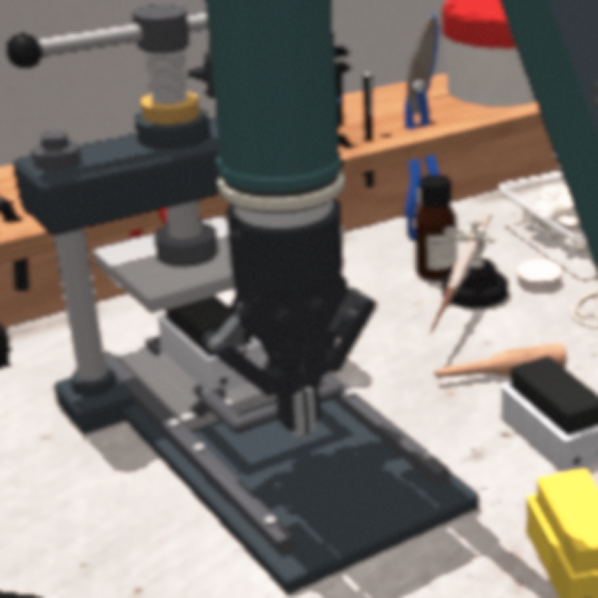

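Emit:
step_arm:
  steps:
    - {"gripper": 0,"xyz": [0,0.01,0],"angular": [0,0,0]}
    - {"gripper": 0,"xyz": [0,0.01,0],"angular": [0,0,0]}
    - {"gripper": 0,"xyz": [0,0.007,0],"angular": [0,0,0]}
    - {"gripper": 0,"xyz": [0,0.004,0],"angular": [0,0,0]}
    - {"gripper": 0,"xyz": [0,0.002,0],"angular": [0,0,0]}
    - {"gripper": 0,"xyz": [0,0,0],"angular": [0,0,0]}
    - {"gripper": 0,"xyz": [0,0,0],"angular": [0,0,0]}

```text
t: 23.32
tool_pos: [0.6313, 0.1014, 0.0367]
ee_rot: [-0.005, 0.704, 0.71, -0.005]
contact_force: [-18.5, -0.7, 12.6]
gripper_width: 0.0
```

Emit:
step_arm:
  steps:
    - {"gripper": 0,"xyz": [0,0.002,0],"angular": [0,0,0]}
    - {"gripper": 0,"xyz": [0,0.002,0],"angular": [0,0,0]}
    - {"gripper": 0,"xyz": [0,0,0],"angular": [0,0,0]}

```text
t: 23.7
tool_pos: [0.6313, 0.1014, 0.0365]
ee_rot: [-0.008, 0.704, 0.71, -0.008]
contact_force: [-27.8, -0.4, 20.1]
gripper_width: 0.0001
```

Resistance came earlier than expected, at x=0.631, with an upward force as well. I back off and look.

Emit:
step_arm:
  steps:
    - {"gripper": 0,"xyz": [0,-0.01,0],"angular": [0,0,0]}
    - {"gripper": 0,"xyz": [0,0,0],"angular": [0,0,0]}

```text
t: 23.95
tool_pos: [0.6311, 0.1016, 0.0373]
ee_rot: [-0.001, 0.704, 0.71, -0.001]
contact_force: [-7.1, 0.4, 3.2]
gripper_width: -0.0004
```

```bash
python3 st.py; python3 snap.py sc11 scene; python3 snap.py top11 top;  python3 snap.py w11 wrist
python3 - <<'E'
from h import *
p=load('sc11')[0]; cv2.imwrite('pics/sc11c.png',cv2.resize(p[100:360,100:360],None,fx=2.3,fy=2.3,interpolation=2)[:,:,::-1])
p=load('top11')[0]; cv2.imwrite('pics/top11c.png',cv2.resize(p[100:300,130:330],None,fx=3,fy=3,interpolation=2)[:,:,::-1])
E
```

```text
23.95 [0.6311 0.1016 0.0373] phi 90.48665818320555 [-7.0947  0.3731  3.2287] -0.0004203942977011601
```

View pics/sc11c.png

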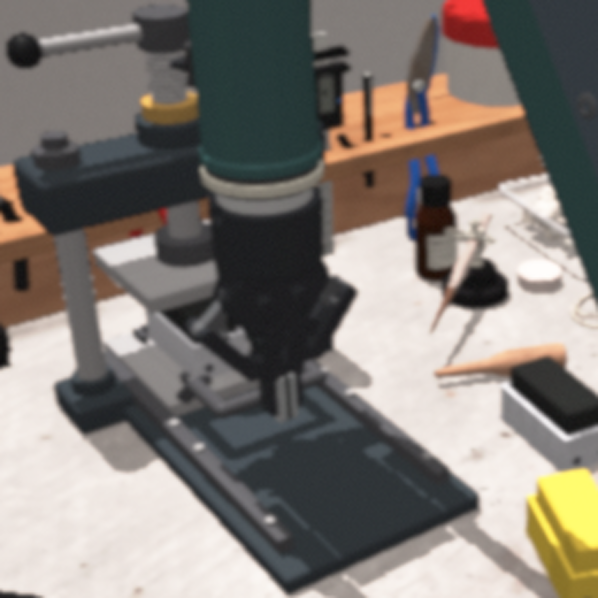

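View pics/w11.png

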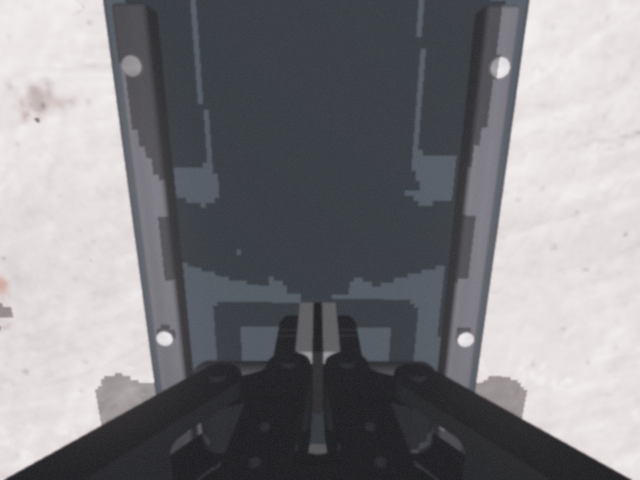

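View pics/top11c.png

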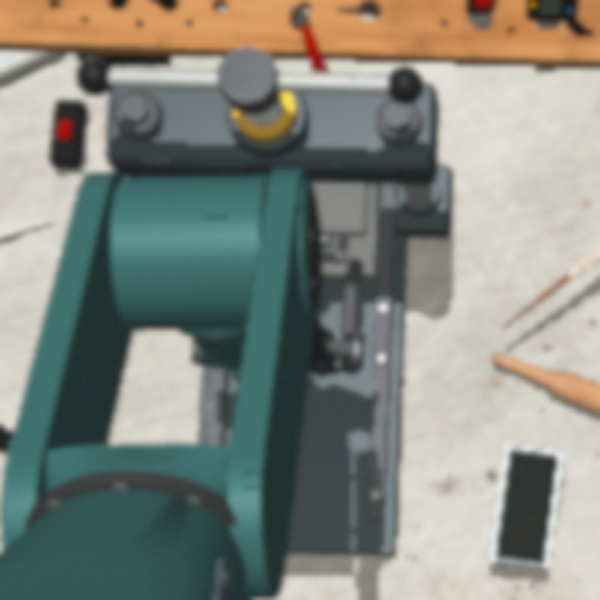

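Run:
```python
from h import *
np.set_printoptions(suppress=True,precision=4)
a=load('sc9'); b=load('sc11'); K,R,t=a[2:]
print(ray([[202.3,267.3],[165.2,238.3]],.058,K,R,t))
for n,c in (("sc9",(190,240,260,330)),("sc11",(150,210,210,290))):
    p=load(n)[0]; x0,x1,y0,y1=c; cv2.imwrite(f'pics/{n}z.png',cv2.resize(p[y0:y1,x0:x1],None,fx=8,fy=7,interpolation=2)[:,:,::-1])
# columns/crosshead/ram locations
W=cloud(*a[1:]); 
for px in ((150,205),(190,222),(205,215),(170,222)): print(px,W[px[1],px[0]])
W=cloud(*load('top0')[1:]); m=(W[...,2]>.15)&(W[...,2]<.23)&(W[...,0]>.6)&(abs(W[...,1]-.1)<.14); print("crosshead x",np.percentile(W[m][:,0],[1,99]))
m=(abs(W[...,2]-.105)<.012)&(W[...,0]>.6)&(W[...,0]<.8)&(abs(W[...,1]-.1)<.1); print("plate",m.sum(),np.percentile(W[m],[1,50,99],axis=0))
```

```text
[[0.6576 0.1241 0.058 ]
 [0.7887 0.1318 0.058 ]]
(150, 205) [0.9424 0.0968 0.0573]
(190, 222) [0.7212 0.1097 0.1128]
(205, 215) [0.7325 0.0753 0.1119]
(170, 222) [0.7407 0.1375 0.113 ]
crosshead x [0.7388 1.0212]
plate 782 [[0.719  0.0468 0.1013]
 [0.7352 0.1023 0.1132]
 [0.7565 0.1576 0.1168]]
```

View pics/sc9z.png

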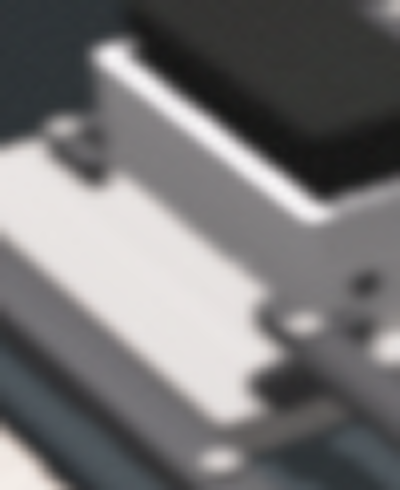

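View pics/sc11z.png

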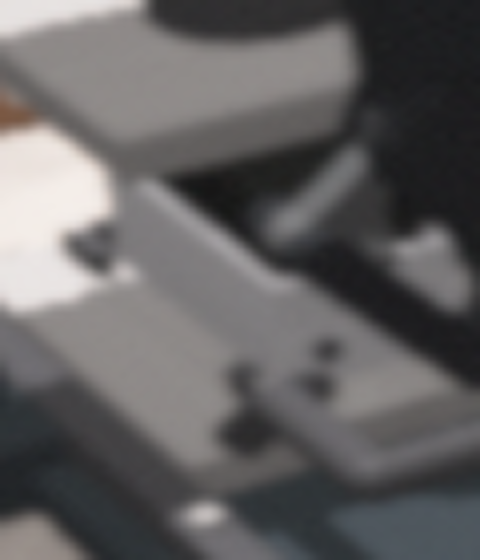

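Run:
```python
from h import *
np.set_printoptions(suppress=True,precision=4)
K,R,t=load('sc9')[2:]
X=ray([[229.75,290.7],[185.6,251.1]],.058,K,R,t); print(X,X[1]-X[0])
X=ray([[227.75,306],[180,263.6]],.034,K,R,t); print(X,X[1]-X[0])
X=ray([[217,326],[175,283]],.026,K,R,t); print(X)
```

```text
[[0.5693 0.1219 0.058 ]
 [0.7238 0.1225 0.058 ]] [0.1545 0.0006 0.    ]
[[0.5654 0.1293 0.034 ]
 [0.7284 0.1337 0.034 ]] [0.1629 0.0044 0.    ]
[[0.5397 0.1629 0.026 ]
 [0.6872 0.1631 0.026 ]]
```

Run:
```python
from h import *
np.set_printoptions(suppress=True,precision=4)
p,d,K,R,t=load('top11'); W=cloud(d,K,R,t)
m=np.zeros(d.shape,bool); m[150:220,160:240]=1; g=(p[...,1].astype(int)-p[...,0]>15)&m
q=W[g]; print(len(q),q.max(0),q.min(0))
for lo in np.arange(.1,.6,.05):
    k=(q[:,2]>lo)&(q[:,2]<lo+.05)
    if k.sum()>5: print(round(lo,2),k.sum(),np.percentile(q[k],[2,98],axis=0).ravel())
p,d,K,R,t=load('sc11'); W=cloud(d,K,R,t)
m=(W[...,1]>.0)&(W[...,1]<.2)&(W[...,0]>.5)&(W[...,0]<.8)&(p.max(2)<140)
m[:, :180]=0; m[280:]=0
q=W[m]
for lo in np.arange(.04,.5,.03):
    k=(q[:,2]>lo)&(q[:,2]<lo+.03)&(q[:,1]<.16)
    if k.sum()>5: print("sc",round(lo,2),k.sum(),np.percentile(q[k],[1,99],axis=0).ravel())
# tray in top11: pad / lugs visible
p=load('w8'); print("base front edge", ray([[318,45]],.014,*p[2:]))
K,R,t=load('w11')[2:]
print("bar ends/px in w11", ray([[217,363],[415,363]],.048,K,R,t),proj([[.4927+.155,.1,.048],[.4927+.17,.1,.048]],K,R,t))
```

```text
4255 [0.7419 0.2064 1.3786] [ 0.4052 -0.0996  0.1752]
0.15 36 [0.7379 0.1047 0.1769 0.7404 0.2046 0.1918]
0.2 14 [0.601  0.0789 0.2012 0.7419 0.1288 0.2489]
0.25 20 [0.5931 0.0986 0.2684 0.5974 0.1202 0.2988]
0.3 61 [0.593  0.089  0.3008 0.5966 0.1166 0.3474]
0.35 70 [0.5886 0.0409 0.3615 0.5973 0.1138 0.399 ]
0.4 1967 [0.5752 0.04   0.4124 0.6705 0.1473 0.4498]
0.45 1800 [0.5665 0.0401 0.4502 0.6522 0.1478 0.496 ]
0.5 272 [0.5526 0.0391 0.5004 0.5896 0.0562 0.5282]
sc 0.04 786 [0.6179 0.0589 0.0409 0.7467 0.1469 0.0693]
sc 0.07 601 [0.6159 0.0641 0.0709 0.7618 0.138  0.0998]
sc 0.1 1096 [0.612  0.0474 0.1006 0.7524 0.1574 0.1296]
sc 0.13 1080 [0.61   0.0501 0.1302 0.7679 0.1579 0.1592]
sc 0.16 810 [0.5922 0.0742 0.1617 0.7431 0.1394 0.1898]
sc 0.19 1134 [0.5927 0.0703 0.1904 0.7475 0.1389 0.2195]
sc 0.22 931 [0.5904 0.0702 0.2203 0.7595 0.1412 0.2497]
sc 0.25 1019 [0.592  0.0738 0.2503 0.6432 0.1394 0.2797]
sc 0.28 1167 [0.5923 0.0733 0.2802 0.7602 0.1405 0.3097]
sc 0.31 1158 [0.5928 0.0727 0.3102 0.6455 0.1397 0.3397]
sc 0.34 1246 [0.5905 0.0575 0.3405 0.6371 0.1412 0.3699]
sc 0.37 1492 [0.571  0.0422 0.3701 0.6171 0.159  0.3998]
sc 0.4 2033 [0.5335 0.0411 0.4004 0.5964 0.1589 0.4297]
sc 0.43 2272 [0.5023 0.0458 0.4302 0.6138 0.1585 0.4596]
sc 0.46 1105 [0.501  0.053  0.4602 0.6002 0.1584 0.4827]
base front edge [[0.4959 0.1004 0.014 ]]
bar ends/px in w11 [[0.6445 0.0641 0.048 ]
 [0.6438 0.1384 0.048 ]] [[312.6016 371.158 ]
 [312.3741 404.4605]]
```

The tray is home. Before the push, the handle bar (x 0.4927) stood only 3 mm ahead of the base front (0.4959), where full pull-out would give 15 mm. So it started about 12 mm in. Home puts the bar at 0.4959+0.28−0.125=0.651, and I measure 0.6505. It also did not move under 28 N. I retreat and check.

Emit:
step_arm:
  steps:
    - {"gripper": 0,"xyz": [0,-0.02,0],"angular": [0,0,0]}
    - {"gripper": 0,"xyz": [0,-0.05,0],"angular": [0,0,0]}
    - {"gripper": 0,"xyz": [0,-0.05,-0.03],"angular": [0,0,0]}
    - {"gripper": 0,"xyz": [0,-0.03,-0.05],"angular": [0,0,0]}
    - {"gripper": 0,"xyz": [0,-0.02,-0.05],"angular": [0,0,0]}
    - {"gripper": 0,"xyz": [0,0,-0.03],"angular": [0,0,0]}
    - {"gripper": 0,"xyz": [0,0,0],"angular": [0,0,0]}
    - {"gripper": 0,"xyz": [0,0,0],"angular": [0,0,0]}

```text
t: 25.1
tool_pos: [0.464, 0.1, 0.1975]
ee_rot: [0.0, 0.704, 0.71, 0.0]
contact_force: [0.7, 0.3, -0.7]
gripper_width: -0.0001
```

```bash
python3 st.py; python3 snap.py sc12 scene; python3 snap.py top12 top;  python3 snap.py w12 wrist
python3 - <<'E'
from h import *
p=load('sc12')[0]; cv2.imwrite('pics/sc12c.png',cv2.resize(p[120:360,100:360],None,fx=3,fy=2.5,interpolation=2)[:,:,::-1])
E
```

```text
25.1 [0.464  0.1    0.1975] phi 90.47623383204852 [ 0.7486  0.3167 -0.6632] -8.445214801952979e-05
```

View pics/sc12c.png

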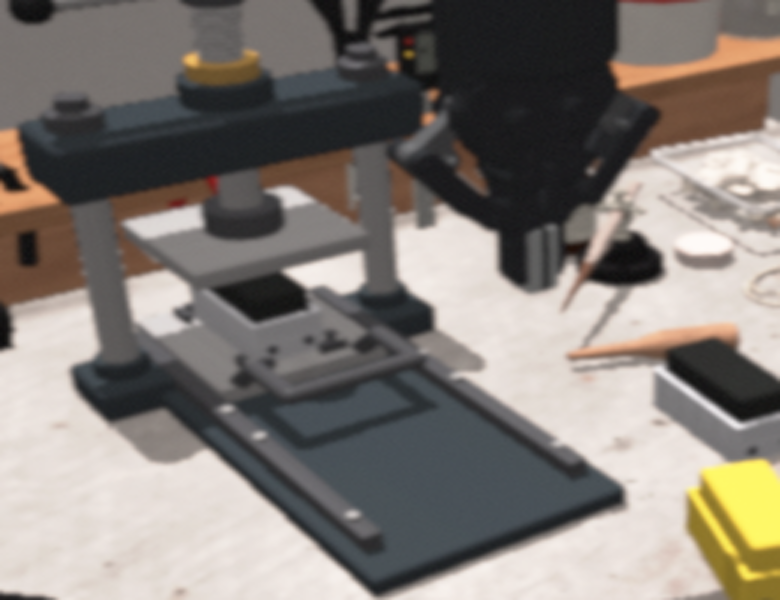

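View pics/top12.png

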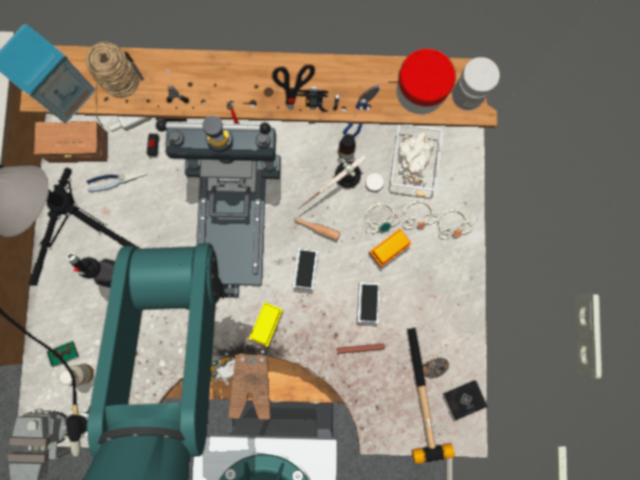

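View pics/w12.png

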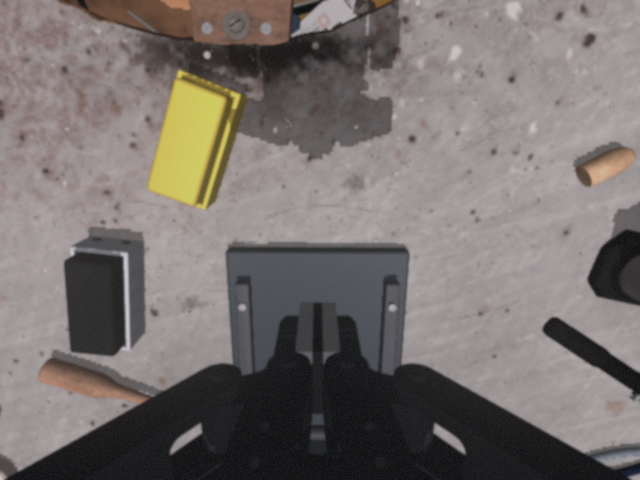

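Run:
```python
from h import *
np.set_printoptions(suppress=True,precision=4)
a=cv2.resize(load('top0')[0][200:300,190:275],None,fx=4.6,fy=4.6,interpolation=2); b=cv2.resize(load('top12')[0][180:300,190:275],None,fx=4.6,fy=4.6,interpolation=2)
a=np.vstack([a,np.zeros((92,a.shape[1],3),np.uint8)]);cv2.imwrite("pics/cmp.png",np.hstack([a,b])[:,:,::-1])
```

```text
(no output)
```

View pics/cmp.png

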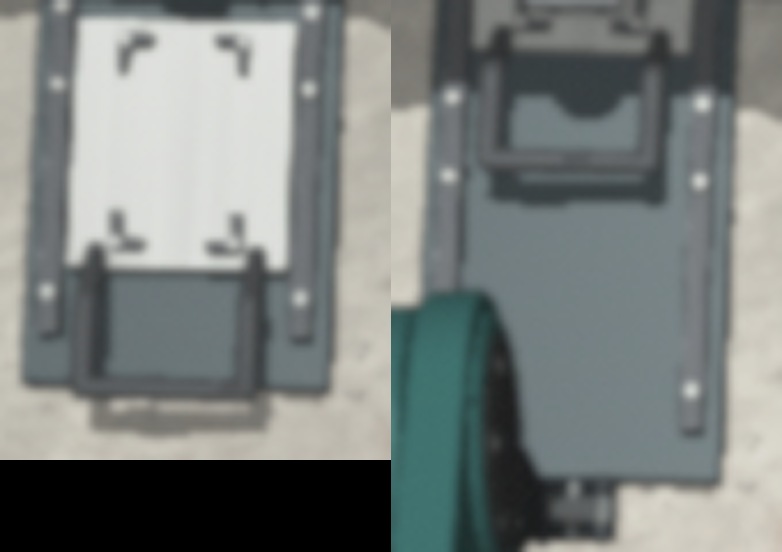

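Run:
```python
from h import *
np.set_printoptions(suppress=True,precision=4)
K,R,t=load('top0')[2:]
a=ray([[225.9,283.7],[228.9,214.8]],.048,K,R,t);b=ray([[226,284.5]],.014,K,R,t)
print(a,a[1]-a[0],"base front",b)
# plate front edge
c=ray([[229,200+270/4.6],[229,180+52/4.6]],.026,K,R,t); print(c,c[1]-c[0])
K,R,t=load('sc12')[2:]
X=lambda x,y:[100+x/3,120+y/2.5]
print("sc12 handle bar", ray([X(285,390),X(410,357)],.048,K,R,t), "lug FL",ray([X(243,368)],.034,K,R,t))
```

```text
[[0.4892 0.0993 0.048 ]
 [0.6464 0.1001 0.048 ]] [0.1572 0.0008 0.    ] base front [[0.4895 0.104  0.014 ]]
[[0.5481 0.0983 0.026 ]
 [0.7059 0.1058 0.026 ]] [0.1578 0.0076 0.    ]
sc12 handle bar [[0.6549 0.1398 0.048 ]
 [0.6512 0.0623 0.048 ]] lug FL [[0.7161 0.1376 0.034 ]]
```

Run:
```python
from station import *
print(sign_off(), state()["t"])
```

```text
the job is handed in; nothing more can be done
the job is handed in; nothing more can be done
```

The job is done and was handed in shortly after 25 s. The right-hand pad was the softest; it now lies in the tray, and the tray is pushed home under the ram.

**Presses, left to right:**

| Pad | Force | Depth |
|---|---|---|
| Left | 9.6 N | 11 mm |
| Middle | 14.6 N | 10 mm |
| Right | 3.1 N | 10 mm |

- **Placing:** I laid the right pad lengthwise between the four corner lugs. Its rubber top read level at 76 mm, and the bedding push took 3.0 N at 10 mm.
- **Tray:** It stopped solid against 28 N. The last pictures show the pad under the ram, the two firmer pads and the orange and yellow look-alikes still where they stood, and the arm clear of everything.

**Checks that disagreed:**
- **Tray travel:** The tray moved about 157 mm, not 170 mm. The handle stood about 12 to 15 mm closer to the base's front edge than a fully pulled-out tray should, so I took it that the tray started partly in. The handle and crosshead positions both put it home to within about 2 to 3 mm.
- **Camera positions:** The wrist and top cameras differed by about 2 to 3 mm in x on the tray. I relied on the wrist camera, which had also measured the pad.
- **Upward force:** About 20 N of upward force showed up during the final push against the stop. I put it down to the arm flexing; I saw no contact with the press.

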